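# Load the heat-sink carrier and clamp its dock

### The arm

A 7-joint arm with a two-finger parallel gripper is mounted at the origin on a cart in front of the work surface, level with it; the furniture and walls round the work are solid. World frame = base frame: x ahead of the robot, y to its left, z up, the work surface at z = 0. Lengths are in m, angles in rad, forces in N, time in s.
With the tool pointing down it reaches from about 0.425 to 0.925 m from the base axis. Payload 6.8 kg.
Tool frame: the origin (TCP) lies on the mounting face of the last link; the fingertips stand 173 mm ahead of it and the grasp point (between the pads) lies 155 mm ahead of it; z points along the fingers, y is the line along which they close (so a half turn about z gives the same grasp; the last joint's range is limited). The gripper opens to 85 mm and grips with 20 to 120 N. Pads are 22 mm wide; open, the fingers measure 114 mm over their backs; the gripper's body (76 mm by 85 mm) begins 54 mm behind the grasp point. The pads swing forward as they close: fully open they stand 13 mm farther back than shut.
Start: joints at [1.047, 0.477, 0.022, 1.555, -0.011, 1.109, -0.083], TCP at [0.273, -0.617, 0.405] pointing down, gripper open.
Joint ranges: [-2.96, 2.96], [-0.34, 2.1], [-1.41, 1.46], [0.24, 2.44], [-1.37, 4.51], [0.17, 1.92], [-2.96, 2.96]. Speed limits (rad/s): [2.39, 2.39, 3.14, 3.14, 3.14, 3.14, 3.14].

### API

Orientations are given as a rotation vector (axis times angle).
In Python, from bench import r gives the robot as it stands.
- The arm moves only by the tool carry_out, never from a script. Its argument "moves" is a list of rows, each a list of 5 numbers: the shift along the tool's x, y, z in m, then the turn about the tool's z in rad, then the finger opening in m, from 0 to 0.0854. In form: [[dx, dy, dz, roll, claw], ...]. A call has exactly 8 rows; each row is the pose to reach, as a shift and turn from the pose commanded when the call began, along the tool's axes at that moment; what a row does not reach only later rows make up. A row lasts 1/10 s, in which the tool goes at most 50 mm and 8.59 degrees, less where a joint would pass 70% of its speed; a pose out of reach is approached as far as the arm can. A call with a gripper value outside its range is refused whole. The fingers move at their own pace and stop on an object; "force" is the grip in N (left out, the last holds). Time passes only in rows, so rows that repeat a pose let the fingers close, or fill a call up. It gives the time, the measured TCP pose, the force, the opening and the grip force at its end, in the units of the state.
- r.get_obs(): the state, without advancing time (a new reading comes with each control period).
- r.grab_frame(name): name is "side" or "top"; returns the picture (420x560x3 uint8, red, green, blue); there is no depth.
- r.calibration(name): a dict with "fx", "fy", "cx", "cy" (pixels), "rvec" (rotation vector, rad) and "tvec" (3), from world to camera coordinates, as OpenCV has them. Camera axes: x right, y down, z forward; pixel columns grow to the right and rows downward; lengths in m; the calibration is good to about 2 mm. A picture is of the moment at which its call begins. calibration takes no time and is no camera call.
- r.hand_in(): hands the job in; it is judged then, once.
The state is a dict: "clock": time; "joints": joint angles; "qvel": joint speeds; "tau": joint torques, N m; "tcp_pos": TCP position; "orientation": TCP orientation; "contact_force": force on the tool from outside, world axes, zero at the start; "moment": the same for the moment, N m; "grip_width": finger opening in m; "gripper_force": force on a finger pad.
Only numpy, scipy, OpenCV 4.12 (cv2) and the standard library are available. Lean on these libraries where they do the work, as an engineer would, in place of code of your own. Each camera call takes 0.05 s, during which the arm holds its last target. There are 200 camera calls.

### The job

Clear the roll of black tape out of the dock onto the ring marked on the blue pad, then turn the carrier tray end for end and slide it into the dock's guide rails until it is fully home, its orange face plate against the rails. Then lay every heat sink of the size that fills a pocket (60 x 64 mm) flat, fins up, in the tray, one to a pocket, leaving the narrow one and the long one where they lie. Last of all throw the dock's red lever over, away from you, to its stop.

Things in the scene. Friction and masses are not known exactly. Their poses are not given: they have to be found in the camera images.
- dock: Fixed dock: two aluminium C-section guide rails on the bench, joined by a stop bar at the far end, open towards the robot, no floor. Origin on the bench where the tray's origin lies when home; x along the rails into the dock, away from the robot, y left, z up. Rails x = -88 to +94 mm, 16 high, |y| = 95 to 107; their lips (|y| = 87 to 95, z = 12 to 16) bar entry from above.
- dock_mouth (a point): Middle of the dock's mouth on the bench, x = -88 mm in the dock's frame: the tray enters here, sliding on the bench in the dock's +x. Stop bar's inner face at x = +92 mm. Play of the tray between the lips: 4 mm each side; the tray's leading corners are chamfered (15 mm long, 7 mm wide) to find its way in.
- tray: Loose grey tray, 0.26 to 0.4 kg. Origin at the centre of its underside, z up, x towards the end that must enter the dock first (at the start it points roughly at the robot). Body x = +-89, y = +-83 mm; rims and dividers to z = 10; runners (z = 4 to 8) out to y = +-90, x = -89 to +69. The other end (x = -89 to -95) has an orange face plate, 210 mm wide, too wide for the rails: it ends against them.
- tray_lead (a point): Middle of the tray's leading end, 89 mm along +x from its origin. The orange plate at the opposite end is 12 mm high with ears 23 mm high from |y| = 79 to 105 mm; 1 mm gap to the rail ends when home.
- tray_handle (a point): Top centre of the tray's upright black handle rib, 48 mm above the tray's origin: 70 mm along the tray's x, 14 mm thick (y), rising from z = 10. Lift and slide the tray by it; to either side it is free while the pockets are empty.
- tray_pocket (a point): Floor centre of the pocket at tray x = +50, y = +43 mm, z = 3. The four pockets have centres x = +-50, y = +-43, each 70 mm (x) by 72 mm (y), 7 mm deep; a bar 30 mm wide, 10 mm high lies between front and rear pockets, a 14 mm one between left and right.
- sink_a: Aluminium heat sink of the right size, a fin block (first of up to four alike); 60 mm (own x) by 64 mm (own y) by 30 mm high, about 0.12 kg, finned side up, solid for the fingers. Origin at the centre of its underside. May be absent.
- sink_b: Aluminium heat sink of the right size, a fin block (second); 60 mm (own x) by 64 mm (own y) by 30 mm high, about 0.12 kg, finned side up, solid for the fingers. Origin at the centre of its underside. May be absent.
- sink_c: Aluminium heat sink of the right size, a fin block (third); 60 mm (own x) by 64 mm (own y) by 30 mm high, about 0.12 kg, finned side up, solid for the fingers. Origin at the centre of its underside. May be absent.
- sink_d: Aluminium heat sink of the right size, a fin block (fourth); 60 mm (own x) by 64 mm (own y) by 30 mm high, about 0.12 kg, finned side up, solid for the fingers. Origin at the centre of its underside. May be absent.
- sink_narrow: Look-alike of the wrong size: narrow heat sink 36 mm (x) by 64 mm (y) by 30 mm high. Origin at the centre of its underside. To be left where it lies.
- sink_long: Look-alike of the wrong size: long heat sink 60 mm (x) by 96 mm (y) by 30 mm high. Origin at the centre of its underside. To be left where it lies.
- tape_black: Roll of black tape, 60 mm across, 18 mm high, lying flat, at the start on the bench between the dock's rails. Solid for the fingers (no hole). Origin at the centre of its underside.
- pad: Round blue felt pad fixed on the bench, 96 mm across, 2 mm thick, with a white ring 68 mm across marked at its centre. Origin at its centre on the bench.
- clamp_lever (a joint): The dock's red lever: 0 leaning towards the robot (the dock's -x), grows as it swings over to the dock's +x, about 1.0 rad at its stop; stays where it is left. It starts between 0 and 0.15.
- clamp_lever_tip (a point): Centre of the lever's red ball knob (26 mm across) on an 80 mm arm, 10 mm thick. Hinge along the dock's y at x = +20, y = -150, z = 22 mm in the dock's frame; the arm leans 0.5 rad from upright to the dock's -x at 0, to +x at the stop; knob centre 92 mm above the bench at both ends. About 1 N at the knob moves it. Grey base block 70 x 50 mm, 25 mm high.

How it is judged:
By the outcome, as a careful person would: the job done as asked, in the order asked, and still so for the second after the job is handed in, with the robot touching nothing.
Of sink_a, sink_b, sink_c, sink_d only 2 to 4 are there at a start; the rules pass over those that are not, and their reading is None.
At some moment in a run one of sink_a, sink_b, sink_c, sink_d, tape_black may be knocked a few centimetres aside while the robot is not near it.
Once in a run the grip may slacken for a moment while it holds something.
It also fails if it takes over 210 s, if anything falls off the work surface, if the arm or the gripper's body presses on something with over 40 N, if the wrist force passes 120 N, or if a joint passes its speed limit or range.

## Working session

There is one attempt and no reset: what is moved stays moved. The work goes in short steps, Python scripts to look and compute and a tool call to move; the robot and the scene stay as the last step left them, time stands still between calls to the robot, and variables do not carry over. Pictures are saved under pics/ and viewed, at most 14 in all, crops included, and the job is handed in when it is done.

Besides the shell and the picture viewer there is one more tool, called in YAML: its name, and indented under it one key for each argument. carry_out: Moves the arm, as the interface text tells. Its arguments: {"type":"object","properties":{"moves":{"type":"array","items":{"type":"array","items":{"type":"number"}}},"force":{"type":"number"}},"required":["moves"]}

```bash
mkdir -p pics; ls; python3 - <<'E'
from bench import r
import cv2
o=r.get_obs();print({k:(v if not hasattr(v,'round') else v.round(3)) if not isinstance(v,list) else v for k,v in o.items()})
for n in("top","side"):
    f=r.grab_frame(n);cv2.imwrite(f"pics/{n}0.png",f[:,:,::-1]);print(n,r.calibration(n))
E
```

```text
pics
{'clock': 0.0, 'joints': array([ 1.047,  0.478,  0.022,  1.556, -0.011,  1.109, -0.083]), 'qvel': array([-0.   ,  0.002,  0.002, -0.   ,  0.001,  0.002, -0.   ]), 'tau': array([-0.0000e+00, -5.9647e+01,  1.6070e+00, -2.8120e+01,  1.2000e-02,
        9.0000e-03,  0.0000e+00]), 'tcp_pos': array([ 0.273, -0.617,  0.404]), 'orientation': array([-3.072e+00, -6.480e-01,  1.000e-03]), 'contact_force': array([ 0.473,  0.099, -0.43 ]), 'moment': array([-0.031,  0.054,  0.02 ]), 'gripper_force': 0.0, 'grip_width': 0.08555013457882123}
top {'fx': 536.4384542344814, 'fy': 536.4384542344814, 'cx': 275.15176293409525, 'cy': 203.74571083894793, 'rvec': array([ 2.10948528, -2.09665701,  0.24071267]), 'tvec': array([0.0054182 , 0.54423307, 1.37543595])}
side {'fx': 409.9096024626595, 'fy': 409.9096024626595, 'cx': 281.3898951030262, 'cy': 209.7479516753593, 'rvec': array([ 0.25155711, -2.78709198,  1.23039603]), 'tvec': array([0.53196892, 0.1086822 , 1.16279247])}
```

View pics/top0.png

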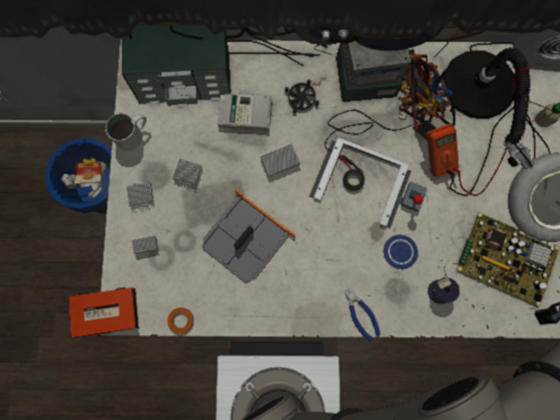

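View pics/side0.png

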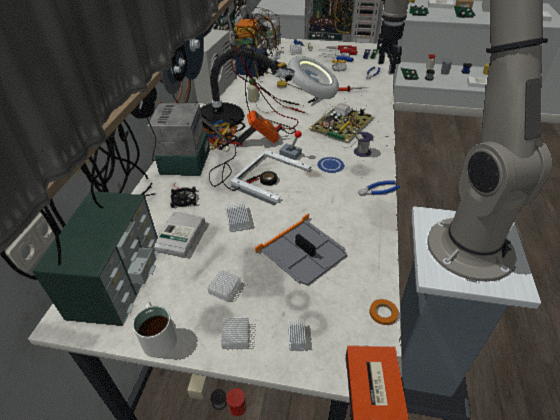

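The top view shows the dock near (365,182) with the tape in it at (353,180), the knob at (417,199) and the pad at (400,251). The tray is at (248,238) with its plate along (237,192)-(293,236). Sinks are at (281,162), (187,173), (141,195) and (145,247).

```bash
cat > h.py <<'E'
import cv2,numpy as np
from bench import r
from scipy.spatial.transform import Rotation as R
def cal(n):
    c=r.calibration(n);Rm=R.from_rotvec(c["rvec"]).as_matrix();return c,Rm,-Rm.T@c["tvec"]
def ray(n,p,z):
    c,Rm,C=cal(n);d=Rm.T@np.array([(p[0]-c["cx"])/c["fx"],(p[1]-c["cy"])/c["fy"],1.]);return (C+d*(z-C[2])/d[2])
def proj(n,P):
    c,Rm,C=cal(n);q=Rm@np.asarray(P,float)+c["tvec"];return np.array([c["fx"]*q[0]/q[2]+c["cx"],c["fy"]*q[1]/q[2]+c["cy"]])
def grab(n,name=None,box=None,k=1):
    f=r.grab_frame(n)[:,:,::-1].copy()
    if name:
        g=f if box is None else f[box[1]:box[3],box[0]:box[2]]
        cv2.imwrite("pics/"+name,cv2.resize(g,None,fx=k,fy=k,interpolation=cv2.INTER_CUBIC))
    return f
def blobs(f,lo,hi,box,amin=15):
    h=cv2.cvtColor(f,cv2.COLOR_BGR2HSV);m=cv2.inRange(h,np.array(lo),np.array(hi));M=np.zeros_like(m);x0,y0,x1,y1=box;M[y0:y1,x0:x1]=m[y0:y1,x0:x1]
    cs,_=cv2.findContours(M,cv2.RETR_EXTERNAL,cv2.CHAIN_APPROX_NONE)
    return sorted([c for c in cs if cv2.contourArea(c)>=amin],key=cv2.contourArea,reverse=True)
def cen(c):
    m=cv2.moments(c);return m["m10"]/m["m00"],m["m01"]/m["m00"]
def tool():
    """grasp point and tool axes (columns)"""
    o=r.get_obs();A=R.from_rotvec(o["orientation"]).as_matrix();return o["tcp_pos"]+A@[0,0,.155],A,o
def delta(target,yaw=None):
    """shift in tool axes to bring grasp point to target; roll so tool y lies along world yaw (mod pi)"""
    g,A,o=tool();d=A.T@(np.asarray(target)-g);s="shift "+str(d.round(4))
    if yaw is not None:
        t=A.T@[np.cos(yaw),np.sin(yaw),0];a=np.arctan2(-t[0],t[1]);a=(a+np.pi/2)%np.pi-np.pi/2;s+=f" roll {a:.3f} (or +-pi) j7 {o['joints'][6]:.2f}"
    print(s,"grasp",g.round(4),"w",round(o["grip_width"],4),"t",round(o["clock"],2),"F",o["contact_force"].round(1))
E
python3 - <<'E'
from h import *
f=cv2.imread("pics/top0.png")
cv2.imwrite("pics/c1.png",cv2.resize(f[120:280,200:440],None,fx=3.3,fy=3.3,interpolation=cv2.INTER_CUBIC))
cv2.imwrite("pics/c2.png",cv2.resize(f[140:270,110:310],None,fx=4,fy=4,interpolation=cv2.INTER_CUBIC))
o=blobs(f,(8,120,120),(20,255,255),(200,170,310,250))[0];print("plate",cen(o),cv2.minAreaRect(o),ray("top",cen(o),.012))
k=blobs(f,(0,150,100),(6,255,255),(405,190,430,210),4);print("knob",[(cen(c),ray("top",cen(c),.092)) for c in k])
p=blobs(f,(100,90,50),(125,255,200),(375,225,425,275))[0];e=cv2.fitEllipse(p);print("pad",e,ray("top",e[0],.002))
t=blobs(f,(0,0,0),(180,255,70),(338,162,370,198));print("tape",[(cv2.contourArea(c),cv2.minAreaRect(c)) for c in t[:2]])
h=cv2.cvtColor(f,cv2.COLOR_BGR2HSV)
for q in[(248,238),(187,173),(320,180),(390,210),(141,195),(220,130),(160,215)]:print(q,h[q[1],q[0]])
E
```

```text
plate (263.7996545768566, 212.07599309153713) ((264.271728515625, 212.2951202392578), (74.81256103515625, 2.760885238647461), 37.72499465942383) [0.53175662 0.03989161 0.012     ]
knob [((418.2009132420091, 197.98173515981733), array([ 0.55519807, -0.3672617 ,  0.092     ]))]
pad ((400.2701416015625, 251.5382537841797), (31.00869369506836, 32.769065856933594), 129.9347686767578) [ 0.4257845  -0.33482532  0.002     ]
tape [(379.5, ((353.0, 176.0), (28.0, 20.0), 90.0))]
(248, 238) [30  6 45]
(187, 173) [25 17 88]
(320, 180) [ 45   4 123]
(390, 210) [ 45   6 174]
(141, 195) [ 25  15 104]
(220, 130) [23 31 73]
(160, 215) [ 23  27 151]
```

View pics/c1.png

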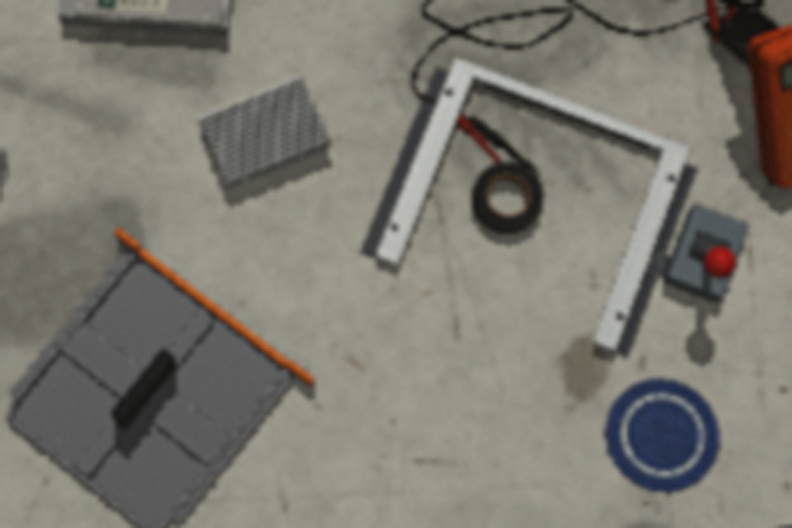

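View pics/c2.png

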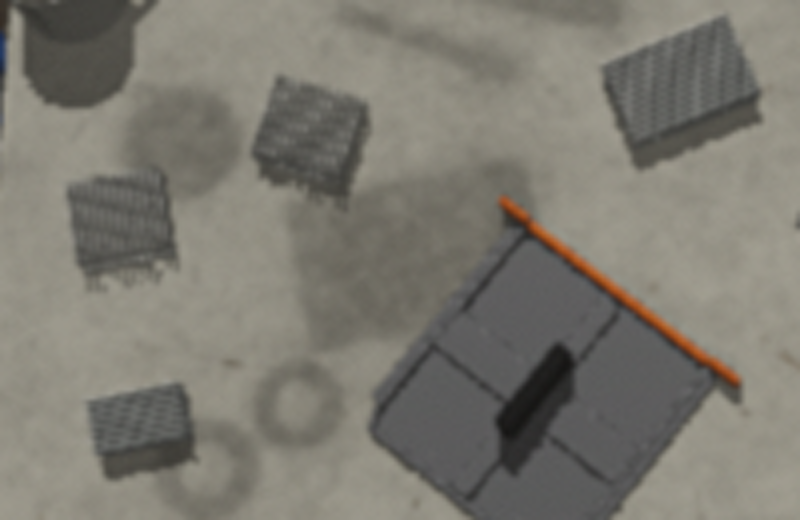

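The crops show two near-square sinks, the narrow one at lower left and the long one beside the dock. They also give me the rail ends and corners I need to compute poses.

```bash
python3 - <<'E'
from h import *
u1=lambda p:(p[0]/3.3+200-.35,p[1]/3.3+120-.35); u2=lambda p:(p[0]/4+110-.4,p[1]/4+140-.4)
P=lambda p,z:ray("top",p,z)[:2]
L,Rr=P(u1((388,263)),.016),P(u1((607,350)),.016);FL,FR=P(u1((455,59)),.016),P(u1((689,150)),.016)
m=(L+Rr)/2;y=(L-Rr);print("mouth",m,"w",np.linalg.norm(y),"yaw",np.degrees(np.arctan2(-y[0],y[1])),"far",(FL+FR)/2,np.linalg.norm(FL-FR),"axis yaw",np.degrees(np.arctan2(*(((FL+FR)/2-m)[::-1]))),np.linalg.norm((FL+FR)/2-m))
print("tape",P(u1((507,198)),.018))
# tray: plate ends top z .023 , handle top
a,b=P(u2((503,200)),.023),P(u2((738,382)),.023);y=a-b;print("plate",(a+b)/2,np.linalg.norm(y),"line yaw",np.degrees(np.arctan2(y[1],y[0])))
print("handle",P(u2((536,388)),.048))
def fit(cs,z):
    q=np.array([P(u2(c),z) for c in cs]).astype(np.float32);print(q.mean(0),"sides",[round(float(np.linalg.norm(q[i]-q[(i+1)%4])),4) for i in range(4)],"yaw e01",[round(float(np.degrees(np.arctan2(*(q[j]-q[i])[::-1]))),1) for i,j in((0,1),(3,2),(1,2),(0,3))])
for n,c in dict(s1=[(280,77),(368,103),(347,170),(256,145)],s2=[(70,185),(158,168),(174,240),(84,265)],nar=[(88,403),(182,383),(192,428),(105,450)],lng=[(603,68),(727,17),(758,92),(637,140)]).items():
    print(n,end=" ");fit(c,.03)
g,A,o=tool();print("grasp",g,"A",A.round(3))
E
```

```text
mouth [ 0.53135535 -0.19847092] w 0.19535270692226492 yaw -21.987178948932375 far [ 0.70898201 -0.26687199] 0.2137893785373033 axis yaw -21.060864672807107 0.1903416409844496
tape [ 0.62464391 -0.20911975]
plate [0.52926364 0.0379014 ] 0.20588760771141484 line yaw 52.07871751288961
handle [0.456877   0.09234468]
s1 [0.6446161  0.25189215] sides [0.0648, 0.05, 0.0661, 0.0514] yaw e01 [-106.6, -105.4, 165.2, 163.8]
s2 [0.5788498  0.38052732] sides [0.0612, 0.0529, 0.0631, 0.058] yaw e01 [-78.2, -73.5, -164.7, -166.7]
nar [0.43918225 0.35822514] sides [0.0641, 0.0317, 0.0595, 0.0345] yaw e01 [-77.4, -75.2, -164.6, -157.0]
lng [ 0.67870694 -0.00395249] sides [0.0947, 0.059, 0.0912, 0.0575] yaw e01 [-66.3, -67.2, -158.6, -155.1]
grasp [ 0.27244572 -0.61702638  0.24880528] A [[ 0.915  0.404 -0.001]
 [ 0.404 -0.915  0.001]
 [-0.    -0.002 -1.   ]]
```

carry_out:
  moves:
    - [0.036, -0.017, 0, -0.1, 0.085]
    - [0.08, -0.038, 0, -0.2, 0.085]
    - [0.125, -0.059, 0, -0.32, 0.085]
    - [0.17, -0.08, 0, -0.44, 0.085]
    - [0.215, -0.1, 0, -0.56, 0.085]
    - [0.26, -0.122, 0, -0.67, 0.085]
    - [0.305, -0.144, 0, -0.784, 0.085]
    - [0.35, -0.165, 0, -0.784, 0.085]
  force: 60

```text
clock: 0.9
tcp_pos: [0.527, -0.3235, 0.4044]
orientation: [-2.59, -1.777, 0.0]
contact_force: [1.4, -1.1, 0.7]
grip_width: 0.085
gripper_force: 0.0
```

```bash
python3 -c "
from h import *
delta((.6246,-.209,.1),np.radians(-21.3))"
```

```text
shift [0.142  0.0501 0.1494] roll 0.004 (or +-pi) j7 -0.02 grasp [ 0.5269 -0.3235  0.2494] w 0.085 t 0.9 F [ 1.4 -1.1  0.7]
```

carry_out:
  moves:
    - [0.047, 0.017, 0, 0, 0.085]
    - [0.094, 0.033, 0, 0, 0.085]
    - [0.142, 0.05, 0, 0, 0.085]
    - [0.142, 0.05, 0.04, 0, 0.085]
    - [0.142, 0.05, 0.085, 0, 0.085]
    - [0.142, 0.05, 0.12, 0, 0.085]
    - [0.142, 0.05, 0.145, 0, 0.085]
    - [0.142, 0.05, 0.15, 0, 0.085]

```text
clock: 1.7
tcp_pos: [0.6227, -0.2106, 0.2507]
orientation: [-2.588, -1.771, 0.007]
contact_force: [-0.3, -0.5, 0.7]
grip_width: 0.0853
gripper_force: 0.0
```

```bash
python3 - <<'E'
from h import *
f=grab("top","t1.png",(290,120,450,240),5)
f=grab("side","s1.png",(200,120,360,240),5)
delta((.6246,-.209,.018),np.radians(-21.3))
E
```

```text
shift [0.002  0.0003 0.081 ] roll 0.001 (or +-pi) j7 -0.30 grasp [ 0.6238 -0.2108  0.099 ] w 0.0851 t 1.8 F [-0.1 -0.3 -0.6]
```

View pics/s1.png

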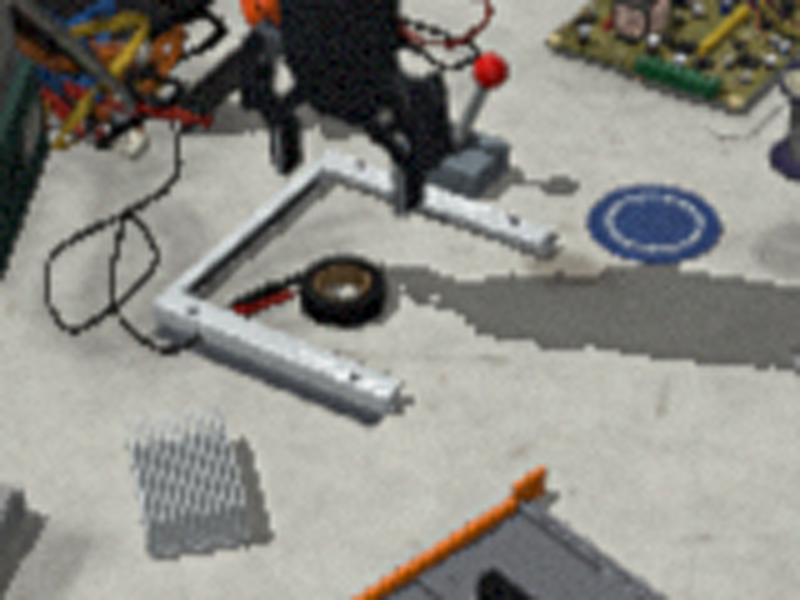

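The side view shows the tape at px (269,177) in the dock with the open fingers above it. I'll cross-check its position from this view.

```bash
python3 -c "
from h import *
print(ray('side',(268.7,176.7),.018),ray('side',(200+653/5,120+222/5),.002), proj('side',(.6246,-.209,.018)))"
```

```text
[ 0.62284868 -0.20383275  0.018     ] [ 0.42454021 -0.3316349   0.002     ] [268.50921309 175.72617608]
```

carry_out:
  moves:
    - [0.002, 0, 0.03, 0, 0.085]
    - [0.002, 0, 0.06, 0, 0.085]
    - [0.002, 0, 0.075, 0, 0.085]
    - [0.002, 0, 0.081, 0, 0.085]
    - [0.002, 0, 0.081, 0, 0.05]
    - [0.002, 0, 0.081, 0, 0.05]
    - [0.002, 0, 0.081, 0, 0.05]
    - [0.002, 0, 0.081, 0, 0.05]
  force: 40

```text
clock: 2.6
tcp_pos: [0.626, -0.2093, 0.1758]
orientation: [2.591, 1.772, 0.003]
contact_force: [-1.0, 0.4, 7.5]
grip_width: 0.0581
gripper_force: 43.3
```

carry_out:
  moves:
    - [0, 0, -0.03, 0, 0.05]
    - [0, 0, -0.07, 0, 0.05]
    - [0, 0, -0.11, 0, 0.05]
    - [0, 0, -0.11, 0, 0.05]
    - [0, 0, -0.11, 0, 0.05]
    - [0, 0, -0.11, 0, 0.05]
    - [0, 0, -0.11, 0, 0.05]
    - [0, 0, -0.11, 0, 0.05]
  force: 60

```text
clock: 3.4
tcp_pos: [0.6246, -0.209, 0.2824]
orientation: [-2.592, -1.773, 0.002]
contact_force: [0.2, -0.4, -0.9]
grip_width: 0.0572
gripper_force: 64.3
```

```bash
python3 -c "
from h import *
delta((.4252,-.3335,.13),np.radians(-36))"
```

```text
shift [-0.1883 -0.1404 -0.0023] roll 0.257 (or +-pi) j7 -0.30 grasp [ 0.6243 -0.2089  0.1274] w 0.0572 t 3.4 F [ 0.2 -0.4 -0.9]
```

carry_out:
  moves:
    - [-0.03, -0.023, 0, 0, 0.05]
    - [-0.065, -0.049, 0, 0, 0.05]
    - [-0.1, -0.075, 0, 0, 0.05]
    - [-0.135, -0.1, 0, 0, 0.05]
    - [-0.165, -0.123, 0, 0, 0.05]
    - [-0.188, -0.14, 0, 0, 0.05]
    - [-0.188, -0.14, 0, 0, 0.05]
    - [-0.188, -0.14, 0, 0, 0.05]

```text
clock: 4.2
tcp_pos: [0.4259, -0.3339, 0.2834]
orientation: [-2.594, -1.771, 0.0]
contact_force: [-0.3, 1.3, -0.1]
grip_width: 0.0571
gripper_force: 64.3
```

```bash
python3 - <<'E'
from h import *
f=grab("top","t2.png",(340,190,460,290),6)
delta((.4252,-.3335,.0255))
E
```

```text
shift [-0.0011 -0.0015  0.103 ] grasp [ 0.427  -0.3331  0.1285] w 0.0572 t 4.25 F [0.4 0.3 0.8]
```

View pics/t2.png

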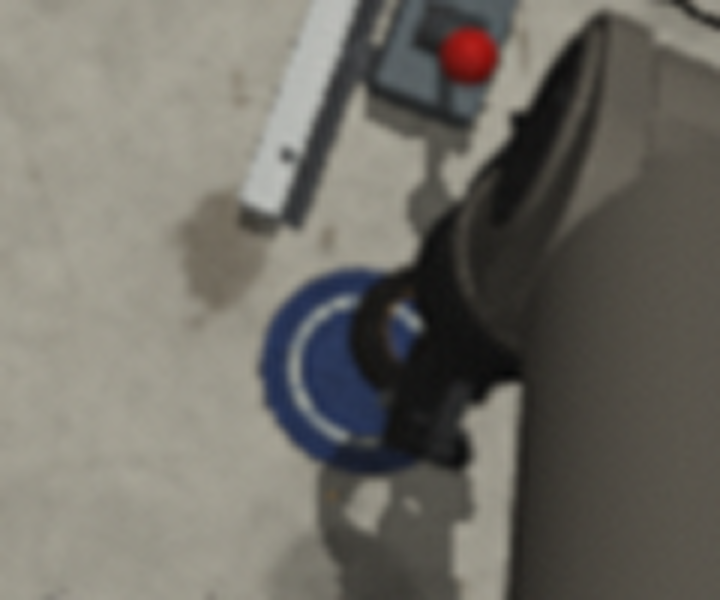

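The tape is held above the pad. I'll lower and release it.

carry_out:
  moves:
    - [-0.001, -0.001, 0.03, 0, 0.05]
    - [-0.001, -0.001, 0.06, 0, 0.05]
    - [-0.001, -0.001, 0.085, 0, 0.05]
    - [-0.001, -0.001, 0.097, 0, 0.05]
    - [-0.001, -0.001, 0.102, 0, 0.05]
    - [-0.001, -0.001, 0.105, 0, 0.05]
    - [-0.001, -0.001, 0.105, 0, 0.05]
    - [-0.001, -0.001, 0.105, 0, 0.05]

```text
clock: 5.05
tcp_pos: [0.4256, -0.3343, 0.1796]
orientation: [2.592, 1.773, 0.001]
contact_force: [-0.9, -0.8, -0.5]
grip_width: 0.0574
gripper_force: 64.3
```

carry_out:
  moves:
    - [0, 0, 0, 0, 0.075]
    - [0, 0, 0, 0, 0.085]
    - [0, 0, 0, 0, 0.085]
    - [0, 0, -0.03, 0, 0.085]
    - [0, 0, -0.07, 0, 0.085]
    - [0, 0, -0.11, 0, 0.085]
    - [0, 0, -0.15, 0, 0.085]
    - [0, 0, -0.15, 0, 0.085]

```text
clock: 5.85
tcp_pos: [0.4267, -0.3351, 0.3344]
orientation: [2.585, 1.768, 0.006]
contact_force: [0.9, -0.2, 0.4]
grip_width: 0.0848
gripper_force: 0.0
```

```bash
python3 -c "
from h import *
delta((.457,.0923,.16),np.radians(53))"
```

```text
shift [ 0.4097 -0.1286  0.0171] roll -1.296 (or +-pi) j7 0.06 grasp [ 0.428  -0.336   0.1794] w 0.0848 t 5.85 F [ 0.9 -0.2  0.4]
```

carry_out:
  moves:
    - [0.04, -0.012, 0, -0.12, 0.085]
    - [0.087, -0.027, 0, -0.26, 0.085]
    - [0.134, -0.042, 0, -0.4, 0.085]
    - [0.18, -0.057, 0, -0.54, 0.085]
    - [0.227, -0.071, 0, -0.68, 0.085]
    - [0.274, -0.086, 0, -0.82, 0.085]
    - [0.32, -0.1, 0, -0.96, 0.085]
    - [0.36, -0.113, 0, -1.1, 0.085]

```text
clock: 6.65
tcp_pos: [0.4499, 0.0447, 0.3287]
orientation: [1.274, 2.871, 0.001]
contact_force: [0.3, -1.0, 0.7]
grip_width: 0.0853
gripper_force: 0.0
```

```bash
python3 - <<'E'
from h import *
f=grab("top");cv2.imwrite("pics/t3.png",f)
p=blobs(f,(100,90,50),(125,255,200),(375,225,425,275))
print("pad",[cv2.contourArea(c) for c in p[:3]])
m=cv2.inRange(cv2.cvtColor(f,cv2.COLOR_BGR2HSV),(0,0,0),(180,255,60));M=np.zeros_like(m);M[230:272,380:420]=m[230:272,380:420];c=max(cv2.findContours(M,0,1)[0],key=cv2.contourArea);e=cv2.minEnclosingCircle(c);print("tape",e,ray("top",e[0],.015))
# handle from original picture & orange plate from side
f0=cv2.imread("pics/top0.png");g=cv2.cvtColor(f0,cv2.COLOR_BGR2HSV);M=np.zeros_like(m);M[220:260,225:265]=cv2.inRange(g[220:260,225:265],(0,0,0),(180,255,32));c=max(cv2.findContours(M,0,1)[0],key=cv2.contourArea);print(cv2.minAreaRect(c),cv2.contourArea(c))
s=cv2.imread("pics/side0.png");c=blobs(s,(8,120,120),(20,255,255),(250,205,320,255))[0];q=c[:,0];a,b=q[q[:,0].argmin()],q[q[:,0].argmax()];print(a,b,ray("side",a,.018),ray("side",b,.018))
delta((.457,.0923,.10),np.radians(53))
E
```

```text
pad [796.0]
tape ((401.4822998046875, 253.4114990234375), 12.675561904907227) [ 0.41888709 -0.33479846  0.015     ]
((243.1344757080078, 238.11378479003906), (5.637315273284912, 24.545806884765625), 40.23635482788086) 109.5
[255 247] [308 214] [0.59438167 0.11761492 0.018     ] [ 0.4665703 -0.0428434  0.018    ]
shift [0.0249 0.0319 0.0746] roll -0.175 (or +-pi) j7 0.27 grasp [0.4504 0.052  0.1744] w 0.0849 t 6.7 F [0.6 6.8 1.3]
```

carry_out:
  moves:
    - [0.013, 0.016, 0.02, -0.1, 0.085]
    - [0.025, 0.033, 0.06, -0.155, 0.085]
    - [0.025, 0.033, 0.09, -0.155, 0.085]
    - [0.025, 0.033, 0.12, -0.155, 0.085]
    - [0.025, 0.033, 0.132, -0.155, 0.085]
    - [0.025, 0.033, 0.137, -0.155, 0.085]
    - [0.025, 0.033, 0.137, -0.155, 0.06]
    - [0.025, 0.033, 0.137, -0.155, 0.03]
  force: 100

```text
clock: 7.5
tcp_pos: [0.4588, 0.083, 0.1927]
orientation: [1.058, 2.956, 0.001]
contact_force: [0.2, 1.4, -0.9]
grip_width: 0.058
gripper_force: 0.0
```

carry_out:
  moves:
    - [0, 0, 0, 0, 0.005]
    - [0, 0, 0, 0, 0.005]
    - [0, 0, 0, 0, 0.005]
    - [0, 0, 0, 0, 0.005]
    - [0, 0, 0, 0, 0.005]
    - [0, 0, 0, 0, 0.005]
    - [0, 0, 0, 0, 0.005]
    - [0, 0, 0, 0, 0.005]

```text
clock: 8.3
tcp_pos: [0.4595, 0.0839, 0.1932]
orientation: [1.055, 2.955, 0.004]
contact_force: [1.5, 0.7, 10.8]
grip_width: 0.0127
gripper_force: 98.2
```

```bash
python3 - <<'E'
from h import *
delta((.457,.0933,.036),np.radians(51.8))
f=grab("side","s2.png",(230,160,390,280),5)
E
```

```text
shift [0.0082 0.0051 0.0022] roll -0.019 (or +-pi) j7 0.07 grasp [0.4602 0.0842 0.0382] w 0.0127 t 8.3 F [ 1.5  0.7 10.8]
```

View pics/s2.png

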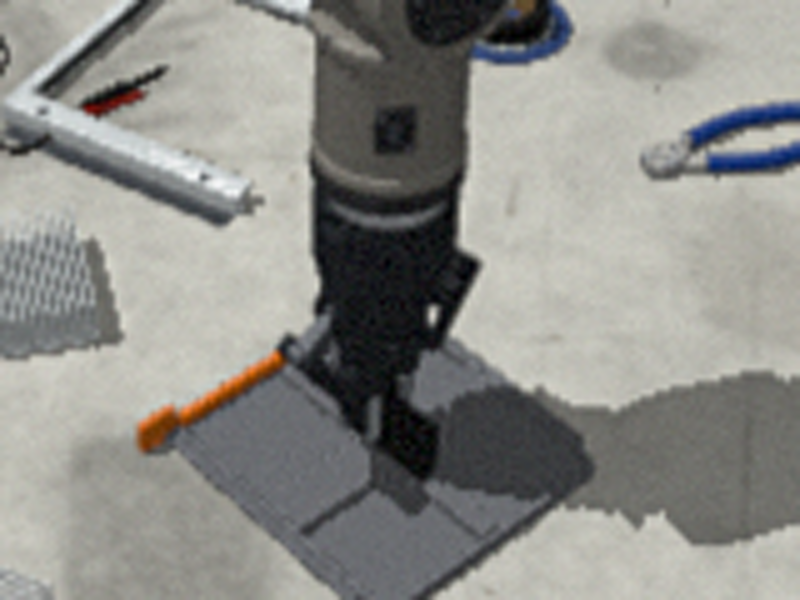

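carry_out:
  moves:
    - [0, 0, -0.02, 0, 0.005]
    - [0, 0, -0.045, 0.05, 0.005]
    - [0, 0, -0.07, 0.17, 0.005]
    - [0, 0, -0.07, 0.3, 0.005]
    - [0, 0, -0.07, 0.43, 0.005]
    - [0, 0, -0.07, 0.56, 0.005]
    - [0, 0, -0.07, 0.69, 0.005]
    - [0, 0, -0.07, 0.82, 0.005]
  force: 110

```text
clock: 9.15
tcp_pos: [0.4576, 0.0825, 0.2614]
orientation: [-2.155, -2.285, 0.003]
contact_force: [-0.4, -0.3, -2.8]
grip_width: 0.0123
gripper_force: 107.7
```

carry_out:
  moves:
    - [0, 0, 0, 0.12, 0.005]
    - [0, 0, 0, 0.25, 0.005]
    - [0, 0, 0, 0.38, 0.005]
    - [0, 0, 0, 0.51, 0.005]
    - [0, 0, 0, 0.64, 0.005]
    - [0, 0, 0, 0.77, 0.005]
    - [0, 0, 0, 0.9, 0.005]
    - [0, 0, 0, 1.0, 0.005]

```text
clock: 9.95
tcp_pos: [0.4576, 0.0827, 0.2614]
orientation: [2.987, 0.973, -0.003]
contact_force: [-0.2, 0.1, -2.5]
grip_width: 0.012
gripper_force: 107.7
```

```bash
python3 - <<'E'
from h import *
delta((.433,-.160,.1),np.radians(-111.3))
E
```

```text
shift [-0.1625  0.1817  0.0066] roll 1.001 (or +-pi) j7 -1.39 grasp [0.4573 0.0826 0.1064] w 0.012 t 9.95 F [-0.2  0.1 -2.5]
```

carry_out:
  moves:
    - [-0.02, 0.022, 0, 0.12, 0.005]
    - [-0.045, 0.05, 0, 0.25, 0.005]
    - [-0.07, 0.078, 0, 0.38, 0.005]
    - [-0.095, 0.106, 0, 0.51, 0.005]
    - [-0.12, 0.134, 0, 0.64, 0.005]
    - [-0.14, 0.157, 0, 0.77, 0.005]
    - [-0.155, 0.174, 0, 0.9, 0.005]
    - [-0.162, 0.182, 0, 1.0, 0.005]

```text
clock: 10.75
tcp_pos: [0.4345, -0.162, 0.2615]
orientation: [3.086, -0.584, -0.002]
contact_force: [-0.8, -0.2, -2.8]
grip_width: 0.0123
gripper_force: 107.8
```

carry_out:
  moves:
    - [0, 0, 0, 0, 0.005]
    - [0, 0, 0, 0, 0.005]
    - [0, 0, 0, 0, 0.005]
    - [0, 0, 0, 0, 0.005]
    - [0, 0, 0, 0, 0.005]
    - [0, 0, 0, 0, 0.005]
    - [0, 0, 0, 0, 0.005]
    - [0, 0, 0, 0, 0.005]

```text
clock: 11.55
tcp_pos: [0.4357, -0.1596, 0.2617]
orientation: [3.089, -0.57, 0.0]
contact_force: [-0.7, -0.0, -3.5]
grip_width: 0.0124
gripper_force: 107.8
```

```bash
python3 - <<'E'
from h import *
delta((.433,-.160,.1),np.radians(-111.3))
a=grab("top");b=grab("side")
cv2.imwrite("pics/ts1.png",np.hstack([cv2.resize(a[100:300,290:450],None,fx=2.5,fy=2.5,interpolation=2),cv2.resize(b[100:300,200:360],None,fx=2.5,fy=2.5,interpolation=2)]))
E
```

```text
shift [-0.0024  0.0013  0.0067] roll 0.007 (or +-pi) j7 -1.69 grasp [ 0.4357 -0.1596  0.1067] w 0.0124 t 11.55 F [-0.7 -0.  -3.5]
```

View pics/ts1.png

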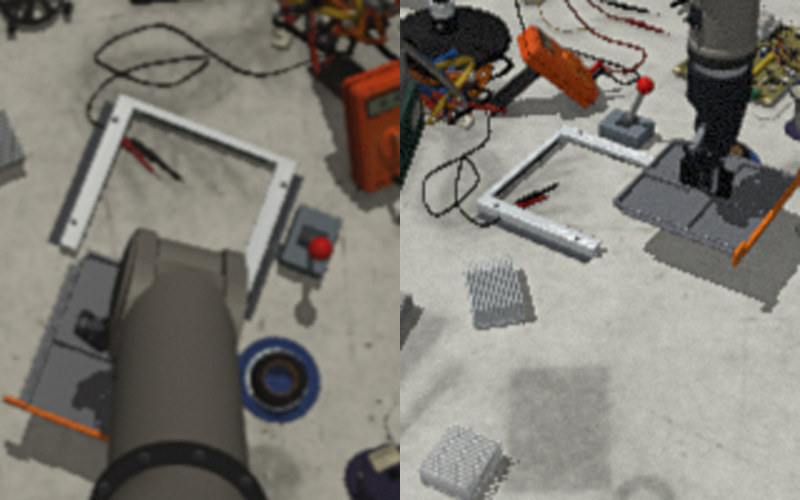

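The tape sits centred in the ring. The tray is held above the bench in front of the mouth, plate towards the robot. I'll refine the dock pose with a mask of the U shape.

```bash
python3 - <<'E'
from h import *
f=cv2.imread("pics/top0.png");h=cv2.cvtColor(f,cv2.COLOR_BGR2HSV)
M=np.zeros(h.shape[:2],np.uint8);M[130:232,305:415]=cv2.inRange(h,(0,0,145),(180,16,255))[130:232,305:415]
n,l,s,_=cv2.connectedComponentsWithStats(M);M=(l==1+s[1:,4].argmax()).astype(np.uint8)
cs=np.vstack(cv2.findContours(M,0,1)[0])[:,0]
q=np.array([ray("top",p,.016)[:2] for p in cs],np.float32);c,wh,a=cv2.minAreaRect(q);print(len(q),s[1:,4].max(),c,wh,a)
yaw=np.radians(-21.3);ax=np.array([np.cos(yaw),np.sin(yaw)]);ay=np.array([-ax[1],ax[0]]);o=np.array([.613,-.2305]);d=np.c_[(q-o)@ax,(q-o)@ay]*1000
print("x",d[:,0].min(),d[:,0].max(),"y",d[:,1].min(),d[:,1].max())
for nm,sel in(("L",d[:,1]>98),("R",d[:,1]<-98)):
    e=d[sel&(d[:,0]>-70)&(d[:,0]<80)];k=np.polyfit(e[:,0],e[:,1],1);print(nm,len(e),np.degrees(k[0]),k[1])
E
```

```text
385 1063 (0.6238023638725281, -0.23251867294311523) (0.21333180367946625, 0.18936839699745178) 68.06813049316406
x -84.95607550803969 105.82930069340226 y -105.59202755474256 108.98142686463049
L 55 -0.4624124322389093 106.07572373518511
R 48 -0.3960956217490026 -101.52922807960505
```

carry_out:
  moves:
    - [0, -0.002, 0.02, 0.016, 0.005]
    - [0, -0.002, 0.04, 0.016, 0.005]
    - [0, -0.002, 0.055, 0.016, 0.005]
    - [0, -0.002, 0.062, 0.016, 0.005]
    - [0, -0.002, 0.066, 0.016, 0.005]
    - [0, -0.002, 0.068, 0.016, 0.005]
    - [0, -0.002, 0.068, 0.016, 0.005]
    - [0, -0.002, 0.068, 0.016, 0.005]

```text
clock: 12.45
tcp_pos: [0.4367, -0.1579, 0.1942]
orientation: [3.085, -0.595, 0.002]
contact_force: [1.1, 0.1, -3.4]
grip_width: 0.0124
gripper_force: 107.9
```

```bash
cat >> h.py <<'E'
DO=np.array([.6175,-.2300]);DY=np.radians(-21.8);AX=np.array([np.cos(DY),np.sin(DY)]);AY=np.array([-AX[1],AX[0]])
def dock():
    g,A,o=tool();d=g[:2]-DO;y=A[:,0];print("grasp in dock mm",(d@AX*1000).round(1),(d@AY*1000).round(1),"z",(g[2]*1000).round(1),"toolx yaw-dock deg",round(float(np.degrees(np.arctan2(A[1,0],A[0,0])-DY)),2),"F dock",(o["contact_force"][:2]@AX).round(1),(o["contact_force"][:2]@AY).round(1),o["contact_force"][2].round(1),"M",o["moment"].round(2),"w",round(o["grip_width"],4))
E
python3 - <<'E'
from h import *
dock()
f=grab("side");cv2.imwrite("pics/s3.png",cv2.resize(f[130:230,230:350],None,fx=6,fy=6,interpolation=2))
E
```

```text
grasp in dock mm -194.5 -0.1 z 39.2 toolx yaw-dock deg -0.05 F dock 1.0 0.5 -3.4 M [ 0.01 -0.   -0.03] w 0.0124
```

View pics/s3.png

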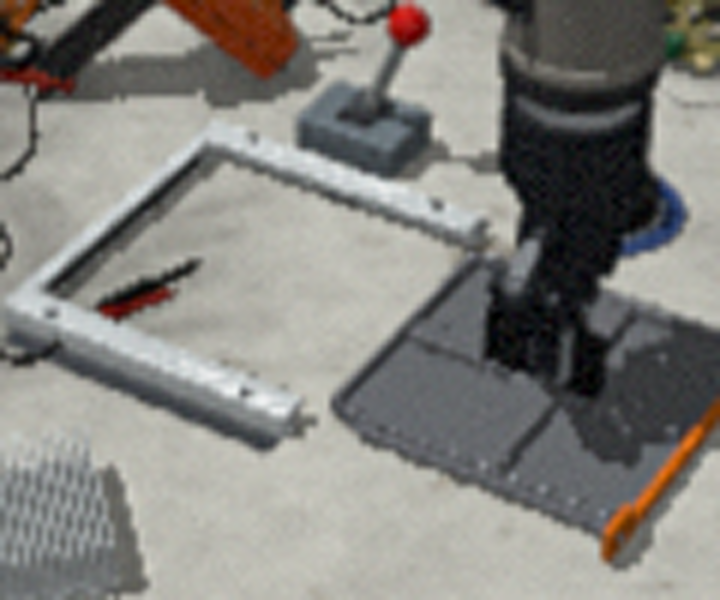

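The tray is aligned in front of the mouth, with its lead corners inside both rail ends. Now I'll slide it in.

carry_out:
  moves:
    - [0, 0, 0.001, 0, 0.005]
    - [0.01, 0, 0.0015, 0, 0.005]
    - [0.02, 0, 0.0015, 0, 0.005]
    - [0.03, 0, 0.0015, 0, 0.005]
    - [0.04, 0, 0.0015, 0, 0.005]
    - [0.05, 0, 0.0015, 0, 0.005]
    - [0.06, 0, 0.0015, 0, 0.005]
    - [0.07, 0, 0.0015, 0, 0.005]

```text
clock: 13.3
tcp_pos: [0.4955, -0.182, 0.1925]
orientation: [-3.082, 0.595, 0.03]
contact_force: [-27.1, 10.6, 42.0]
grip_width: 0.0122
gripper_force: 116.7
```

```bash
python3 - <<'E'
from h import *
dock()
E
```

```text
grasp in dock mm -134.1 -0.9 z 37.5 toolx yaw-dock deg -0.05 F dock -29.1 -0.2 42.0 M [2.79 6.82 0.  ] w 0.0122
```

carry_out:
  moves:
    - [0, 0, -0.001, 0, 0.005]
    - [0, 0, -0.0017, 0, 0.005]
    - [0, 0, -0.0017, 0, 0.005]
    - [0, 0, -0.0017, 0, 0.005]
    - [0, 0, -0.0017, 0, 0.005]
    - [0, 0, -0.0017, 0, 0.005]
    - [0, 0, -0.0017, 0, 0.005]
    - [0, 0, -0.0017, 0, 0.005]

```text
clock: 14.1
tcp_pos: [0.4998, -0.1834, 0.1939]
orientation: [-3.084, 0.595, 0.008]
contact_force: [-5.0, 1.4, 6.0]
grip_width: 0.0124
gripper_force: 111.7
```

```bash
python3 - <<'E'
from h import *
dock()
f=grab("side");cv2.imwrite("pics/s4.png",cv2.resize(f[130:230,230:350],None,fx=6,fy=6,interpolation=2))
E
```

```text
grasp in dock mm -127.4 -0.6 z 38.9 toolx yaw-dock deg -0.05 F dock -5.2 -0.6 6.0 M [ 0.58  1.94 -0.06] w 0.0124
```

View pics/s4.png

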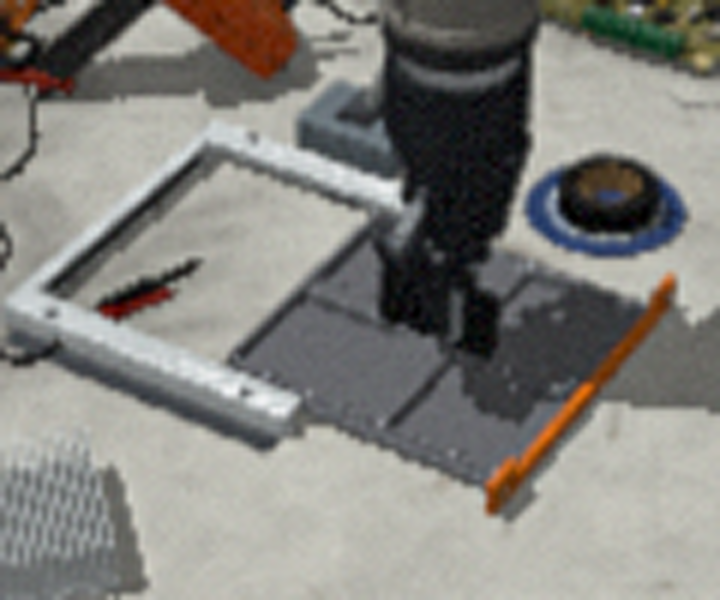

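The tray's leading end is between the rails, under the lips. Sliding on.

carry_out:
  moves:
    - [0.012, 0, 0, 0, 0.005]
    - [0.026, 0, 0, 0, 0.005]
    - [0.04, 0, 0, 0, 0.005]
    - [0.054, 0, 0, 0, 0.005]
    - [0.068, 0, 0, 0, 0.005]
    - [0.082, 0, 0, 0, 0.005]
    - [0.094, 0, 0, 0, 0.005]
    - [0.1, 0, 0, 0, 0.005]

```text
clock: 14.95
tcp_pos: [0.5936, -0.221, 0.194]
orientation: [-3.084, 0.595, 0.007]
contact_force: [-5.9, 2.4, 7.1]
grip_width: 0.0125
gripper_force: 111.8
```

carry_out:
  moves:
    - [0.001, 0, 0, 0, 0.005]
    - [0.003, 0, 0, 0, 0.005]
    - [0.005, 0, 0, 0, 0.005]
    - [0.007, 0, 0, 0, 0.005]
    - [0.009, 0, 0, 0, 0.005]
    - [0.011, 0, 0, 0, 0.005]
    - [0.012, 0, 0, 0, 0.005]
    - [0.012, 0, 0, 0, 0.005]

```text
clock: 15.75
tcp_pos: [0.604, -0.2251, 0.1939]
orientation: [-3.084, 0.595, 0.008]
contact_force: [-5.3, 1.8, 7.4]
grip_width: 0.0121
gripper_force: 111.8
```

```bash
python3 - <<'E'
from h import *
dock()
f=grab("side");cv2.imwrite("pics/s5.png",cv2.resize(f[140:220,230:330],None,fx=7,fy=7,interpolation=2))
E
```

```text
grasp in dock mm -15.2 -0.5 z 38.9 toolx yaw-dock deg -0.05 F dock -5.6 -0.3 7.4 M [0.68 2.01 0.02] w 0.0121
```

View pics/s5.png

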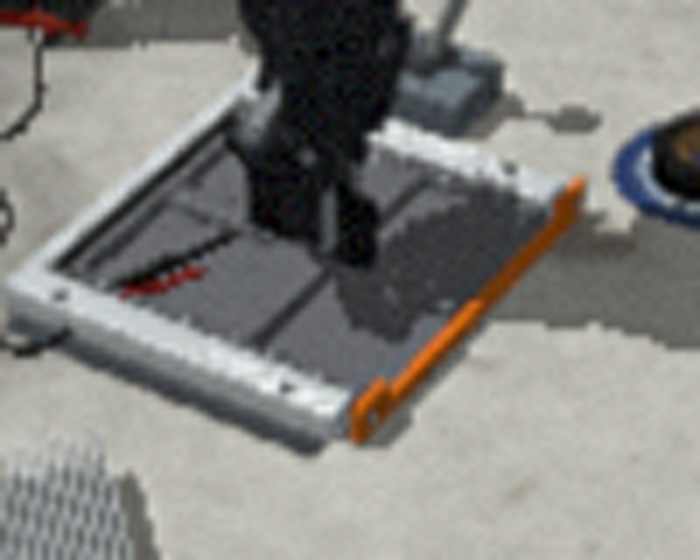

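The plate is a few mm from the rail ends. I'll inch forward until contact.

carry_out:
  moves:
    - [0.002, 0, 0, 0, 0.005]
    - [0.004, 0, 0, 0, 0.005]
    - [0.005, 0, 0, 0, 0.005]
    - [0.006, 0, 0, 0, 0.005]
    - [0.007, 0, 0, 0, 0.005]
    - [0.008, 0, 0, 0, 0.005]
    - [0.008, 0, 0, 0, 0.005]
    - [0.008, 0, 0, 0, 0.005]

```text
clock: 16.6
tcp_pos: [0.611, -0.2279, 0.1938]
orientation: [-3.084, 0.595, 0.01]
contact_force: [-5.8, 2.6, 7.0]
grip_width: 0.0123
gripper_force: 111.8
```

```bash
python3 - <<'E'
from h import *
dock()
E
```

```text
grasp in dock mm -7.9 -0.5 z 38.8 toolx yaw-dock deg -0.04 F dock -6.3 0.2 7.0 M [0.77 2.29 0.1 ] w 0.0123
```

carry_out:
  moves:
    - [0.001, 0, 0, 0, 0.005]
    - [0.0015, 0, 0, 0, 0.005]
    - [0.002, 0, 0, 0, 0.005]
    - [0.0025, 0, 0, 0, 0.005]
    - [0.003, 0, 0, 0, 0.005]
    - [0.003, 0, 0, 0, 0.005]
    - [0.003, 0, 0, 0, 0.005]
    - [0.003, 0, 0, 0, 0.005]

```text
clock: 17.4
tcp_pos: [0.6122, -0.2283, 0.193]
orientation: [-3.083, 0.595, 0.019]
contact_force: [-11.0, 4.3, 8.4]
grip_width: 0.0121
gripper_force: 112.1
```

```bash
python3 - <<'E'
from h import *
dock()
E
```

```text
grasp in dock mm -7.5 -0.5 z 38.0 toolx yaw-dock deg -0.04 F dock -11.8 -0.1 8.4 M [1.37 3.45 0.04] w 0.0121
```

carry_out:
  moves:
    - [0.001, 0, 0, 0, 0.005]
    - [0.002, 0, 0, 0, 0.005]
    - [0.003, 0, 0, 0, 0.005]
    - [0.003, 0, 0, 0, 0.005]
    - [0.003, 0, 0, 0, 0.005]
    - [0.003, 0, 0, 0, 0.005]
    - [0.003, 0, 0, 0, 0.005]
    - [0.003, 0, 0, 0, 0.005]

```text
clock: 18.2
tcp_pos: [0.6132, -0.2287, 0.1926]
orientation: [-3.082, 0.596, 0.027]
contact_force: [-19.5, 8.1, 14.9]
grip_width: 0.0116
gripper_force: 113.1
```

```bash
python3 - <<'E'
from h import *
dock()
f=grab("side");cv2.imwrite("pics/s6.png",cv2.resize(f[140:220,230:330],None,fx=7,fy=7,interpolation=2))
E
```

```text
grasp in dock mm -7.2 -0.5 z 37.7 toolx yaw-dock deg -0.08 F dock -21.1 0.3 14.9 M [ 1.85  4.5  -0.27] w 0.0116
```

View pics/s6.png

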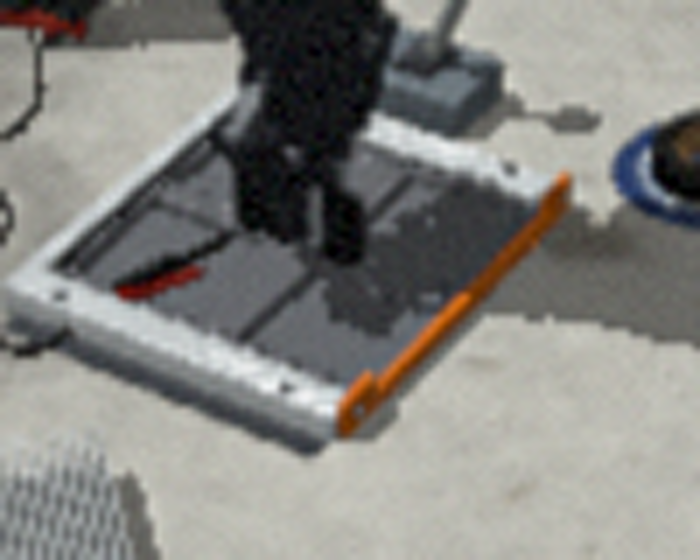

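The plate is against both rail ends, so the tray is home. I'll relieve the load, release and lift.

carry_out:
  moves:
    - [-0.002, 0, -0.0005, 0, 0.005]
    - [-0.0035, 0, -0.0005, 0, 0.005]
    - [-0.0035, 0, -0.0005, 0, 0.005]
    - [-0.0035, 0, -0.0005, 0, 0.04]
    - [-0.0035, 0, -0.0005, 0, 0.06]
    - [-0.0035, 0, -0.0005, 0, 0.075]
    - [-0.0035, 0, -0.0005, 0, 0.075]
    - [-0.0035, 0, -0.0005, 0, 0.075]

```text
clock: 19.05
tcp_pos: [0.6154, -0.2295, 0.1947]
orientation: [3.085, -0.595, 0.001]
contact_force: [-0.4, 0.6, -0.5]
grip_width: 0.0749
gripper_force: 0.0
```

carry_out:
  moves:
    - [0, 0, -0.02, 0, 0.075]
    - [0, 0, -0.05, 0, 0.075]
    - [0, 0, -0.09, 0, 0.075]
    - [0, 0, -0.13, 0, 0.085]
    - [0, 0, -0.15, 0, 0.085]
    - [0, 0, -0.15, 0, 0.085]
    - [0, 0, -0.15, 0, 0.085]
    - [0, 0, -0.15, 0, 0.085]

```text
clock: 19.85
tcp_pos: [0.6146, -0.2292, 0.3429]
orientation: [-3.085, 0.595, 0.004]
contact_force: [0.5, -0.0, 0.6]
grip_width: 0.0848
gripper_force: 0.0
```

```bash
python3 - <<'E'
from h import *
dock()
a=grab("top");b=grab("side")
cv2.imwrite("pics/ts2.png",np.hstack([cv2.resize(a[155:215,125:205],None,fx=5,fy=5,interpolation=2),cv2.resize(b[265:325,200:280],None,fx=5,fy=5,interpolation=2)]))
cv2.imwrite("pics/ts2b.png",b)
h=cv2.cvtColor(a,cv2.COLOR_BGR2HSV)
o=blobs(a,(8,120,120),(20,255,255),(290,180,420,260));print([(cv2.contourArea(c),[((ray("top",p,.018)[:2]-DO)@np.c_[AX,AY]*1000).round(1) for p in c[:,0][[c[:,0,0].argmin(),c[:,0,0].argmax()]]]) for c in o[:2]])
E
```

```text
grasp in dock mm -3.3 -0.4 z 187.9 toolx yaw-dock deg -0.04 F dock 0.4 0.2 0.6 M [-0.08  0.02  0.04] w 0.0848
[(45.5, [array([-90.6, 102. ]), array([-92.7,   9.6])])]
```

View pics/ts2.png

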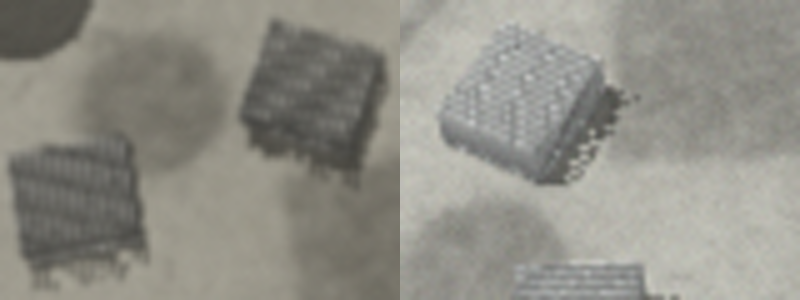

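The crops show both square sinks, s1 at top px (188,172) and s2 at (140,194). I'll cast their top-face corners from both views.

```bash
python3 - <<'E'
from h import *
t=lambda p:(p[0]/5+125-.4,p[1]/5+155-.4);s=lambda p:(p[0]/5+200-.4,p[1]/5+265-.4)
P=lambda n,p,z:(ray(n,p,z)[:2]*1000).round(1)
print("s1 top",[P("top",t(p),.03) for p in[(275,19),(384,52),(357,140),(243,118)]])
print("s1 side",[P("side",s(p),.03) for p in[(107,22),(204,62),(140,150),(42,105)]])
print("s1 side bottom edge", [P("side",s(p),0) for p in [(42,135),(140,182)]])
print("s2 top",[P("top",t(p),.03) for p in[(10,157),(128,134),(140,228),(25,258)]])
b=cv2.imread("pics/ts2b.png");cv2.imwrite("pics/s7.png",cv2.resize(b[310:360,210:320],None,fx=7,fy=7,interpolation=2))
E
```

```text
s1 top [array([679.6, 276.2]), array([660.8, 214.7]), array([610. , 227.7]), array([622.2, 291.3])]
s1 side [array([661.3, 219.9]), array([604.2, 236.7]), array([621.4, 295.6]), array([678.1, 277.7])]
s1 side bottom edge [array([683.1, 274.9]), array([624.9, 294. ])]
s2 top [array([599. , 418.7]), array([612.6, 354.4]), array([559.3, 344.7]), array([542. , 406.6])]
```

View pics/s7.png

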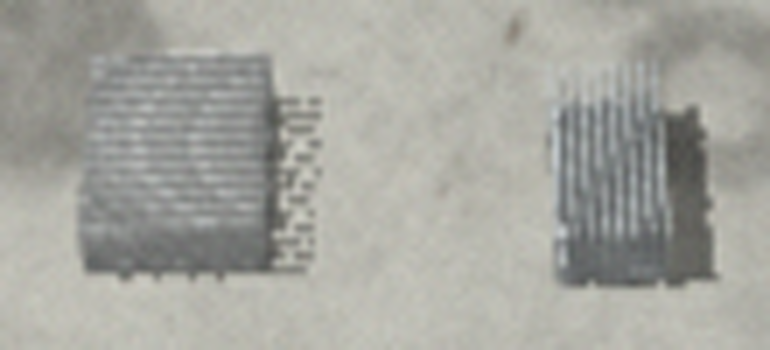

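s7 shows s2's square top (about 25 px wide) with the narrow sink beside it. s1 is at about (0.6415, 0.256), yaw -17°, and s2 at about (0.577, 0.380), yaw 12°. Moving to s1.

```bash
python3 - <<'E'
from h import *
for p in[(92,56),(270,56),(270,225),(82,225)]:print(ray("side",(p[0]/7+210-.4,p[1]/7+310-.4),.03).round(4))
delta((.6415,.256,.16),np.radians(-17))
E
```

```text
[0.6143 0.3611 0.03  ]
[0.5551 0.3505 0.03  ]
[0.5399 0.4113 0.03  ]
[0.5995 0.4221 0.03  ]
shift [-0.1551 -0.4604  0.028 ] roll 1.486 (or +-pi) j7 -1.66 grasp [ 0.6143 -0.2291  0.1878] w 0.0853 t 19.95 F [-0.4 -0.  -0.3]
```

carry_out:
  moves:
    - [-0.01, -0.03, 0, -0.12, 0.085]
    - [-0.025, -0.075, 0, -0.26, 0.085]
    - [-0.04, -0.12, 0, -0.4, 0.085]
    - [-0.055, -0.165, 0, -0.54, 0.085]
    - [-0.07, -0.21, 0, -0.68, 0.085]
    - [-0.085, -0.255, 0, -0.82, 0.085]
    - [-0.1, -0.3, 0, -0.96, 0.085]
    - [-0.115, -0.345, 0, -1.1, 0.085]
  force: 60

```text
clock: 20.75
tcp_pos: [0.6364, 0.1354, 0.3434]
orientation: [-2.938, -1.113, 0.002]
contact_force: [0.6, 0.1, 0.5]
grip_width: 0.0852
gripper_force: 0.0
```

carry_out:
  moves:
    - [0, 0, 0, 0, 0.085]
    - [0, 0, 0, 0, 0.085]
    - [0, 0, 0, 0, 0.085]
    - [0, 0, 0, 0, 0.085]
    - [0, 0, 0, 0, 0.085]
    - [0, 0, 0, 0, 0.085]
    - [0, 0, 0, 0, 0.085]
    - [0, 0, 0, 0, 0.085]

```text
clock: 21.55
tcp_pos: [0.6368, 0.1334, 0.3445]
orientation: [2.941, 1.104, 0.0]
contact_force: [-0.2, 0.6, 0.7]
grip_width: 0.0853
gripper_force: 0.0
```

```bash
python3 - <<'E'
from h import *
delta((.6415,.256,.09),np.radians(-17))
# track whether s1 moved: compare patches with the previous side frame
b=grab("side");a=cv2.imread("pics/ts2b.png");print("diff s1",cv2.absdiff(a,b)[268:300,205:245].mean(),"s2",cv2.absdiff(a,b)[315:352,218:252].mean())
E
```

```text
shift [ 0.0842 -0.0892  0.0995] roll -0.556 (or +-pi) j7 -1.27 grasp [0.6368 0.1334 0.1895] w 0.0853 t 21.55 F [-0.2  0.6  0.7]
diff s1 4.901822916666666 s2 4.590620031796503
```

carry_out:
  moves:
    - [0.03, -0.032, 0, -0.13, 0.085]
    - [0.06, -0.063, 0, -0.26, 0.085]
    - [0.084, -0.089, 0, -0.4, 0.085]
    - [0.084, -0.089, 0.03, -0.53, 0.085]
    - [0.084, -0.089, 0.07, -0.556, 0.085]
    - [0.084, -0.089, 0.099, -0.556, 0.085]
    - [0.084, -0.089, 0.099, -0.556, 0.085]
    - [0.084, -0.089, 0.099, -0.556, 0.085]

```text
clock: 22.4
tcp_pos: [0.6415, 0.256, 0.2458]
orientation: [-2.525, -1.869, 0.0]
contact_force: [0.1, 0.6, 1.2]
grip_width: 0.0849
gripper_force: 0.0
```

```bash
python3 - <<'E'
from h import *
delta((.6415,.256,.03),np.radians(-17))
E
```

```text
shift [-0.      0.      0.0608] roll 0.001 (or +-pi) j7 -0.99 grasp [0.6415 0.256  0.0908] w 0.0849 t 22.4 F [0.1 0.6 1.2]
```

carry_out:
  moves:
    - [0, 0, 0.025, 0, 0.085]
    - [0, 0, 0.045, 0, 0.085]
    - [0, 0, 0.057, 0, 0.085]
    - [0, 0, 0.061, 0, 0.085]
    - [0, 0, 0.061, 0, 0.07]
    - [0, 0, 0.061, 0, 0.05]
    - [0, 0, 0.061, 0, 0.05]
    - [0, 0, 0.061, 0, 0.05]
  force: 60

```text
clock: 23.2
tcp_pos: [0.6422, 0.2563, 0.1864]
orientation: [2.524, 1.869, 0.005]
contact_force: [-0.4, -0.8, 6.1]
grip_width: 0.0586
gripper_force: 66.3
```

carry_out:
  moves:
    - [0, 0, 0, 0, 0.05]
    - [0, 0, 0, 0, 0.05]
    - [0, 0, -0.02, 0, 0.05]
    - [0, 0, -0.05, 0, 0.05]
    - [0, 0, -0.08, 0, 0.05]
    - [0, 0, -0.1, 0, 0.05]
    - [0, 0, -0.1, 0, 0.05]
    - [0, 0, -0.1, 0, 0.05]
  force: 70

```text
clock: 24.0
tcp_pos: [0.6412, 0.2558, 0.2843]
orientation: [2.525, 1.869, 0.0]
contact_force: [0.1, 0.3, -1.3]
grip_width: 0.0584
gripper_force: 76.2
```

```bash
python3 - <<'E'
from h import *
t=DO+AX*-.0495+AY*.0425;print(t)
delta((*t,.13),DY)
# held sink in side view: bright blob outline relative to grasp
b=grab("side");cv2.imwrite("pics/h1.png",b)
a=cv2.imread("pics/ts2b.png");print("old place diff",cv2.absdiff(a,b)[268:300,205:245].mean(), proj("side",tool()[0]))
E
```

```text
[ 0.58732308 -0.17215664]
shift [-0.425   0.0733 -0.0006] roll 0.084 (or +-pi) j7 -0.97 grasp [0.6412 0.2557 0.1293] w 0.0584 t 24.0 F [ 0.1  0.3 -1.3]
old place diff 33.52109375 [220.4588385  255.22131329]
```

```bash
python3 - <<'E'
from h import *
b=cv2.imread("pics/h1.png");g,A,o=tool();zb=g[2]-.0314
yaw=np.radians(-17);ax=np.array([np.cos(yaw),np.sin(yaw)]);ay=np.array([-ax[1],ax[0]])
def corners(off):return np.array([proj("side",[*(g[:2]+ax*sx*.03+ay*(sy*.032+off)),zb+z]) for sx in(-1,1) for sy in(-1,1) for z in(0,.03)])
for off in(-.006,0,.006):c=corners(off);print(off,"x",c[:,0].min().round(1),c[:,0].max().round(1),"y",c[:,1].min().round(1),c[:,1].max().round(1))
a=cv2.imread("pics/ts2b.png");d=cv2.absdiff(a,b).max(2);v=cv2.cvtColor(b,cv2.COLOR_BGR2HSV)
x,y=corners(0).mean(0).astype(int);print(x,y)
for yy in range(y-18,y+28,3):print(yy,"".join("#" if d[yy,xx]>25 and v[yy,xx,2]>95 else("o" if d[yy,xx]>25 else ".") for xx in range(x-32,x+32)))
E
```

```text
-0.006 x 203.9 240.5 y 241.2 275.6
0 x 202.4 239.2 y 242.7 277.4
0.006 x 200.9 237.9 y 244.3 279.2
221 259
241 ........ooooooooooooooo###oooooooooooooooooooooooooooooo#.......
244 .............ooooooooooo#....##ooooooooooooooooooooooooo........
247 ...............oo#ooooooo..######oooooooo#.ooooooooooooo........
250 ................o#ooooooo###########ooooooooooooooooooo#........
253 .................##ooo#####.##..######ooooooooooooooo#..........
256 ..................#....##.....#########oooooooooooo.............
259 ...................###.##...........###oooooooooo#..............
262 ................##.###.......##..#...###o#oooooo#...............
265 .........................#.#.........###o##oo#..................
268 ................#############...###.########....................
271 .....................#########.###.#######......................
274 .............................#####.####.#####...................
277 ..........................#######..##.#########.####..#####.....
280 ........................############.#########.######o#ooooooooo
283 ......................############.#########.#####.....ooooooooo
286 ...................###.##################.######.......ooooooooo
```

carry_out:
  moves:
    - [-0.03, 0.005, 0, 0.02, 0.05]
    - [-0.075, 0.013, 0, 0.05, 0.05]
    - [-0.12, 0.021, 0, 0.084, 0.05]
    - [-0.165, 0.028, 0, 0.084, 0.05]
    - [-0.21, 0.036, 0, 0.084, 0.05]
    - [-0.255, 0.044, 0, 0.084, 0.05]
    - [-0.3, 0.052, 0, 0.084, 0.05]
    - [-0.345, 0.06, 0, 0.084, 0.05]

```text
clock: 24.85
tcp_pos: [0.597, -0.0934, 0.2827]
orientation: [-2.599, -1.761, 0.003]
contact_force: [0.7, 0.3, -1.4]
grip_width: 0.0586
gripper_force: 76.2
```

carry_out:
  moves:
    - [-0.033, 0.006, 0, 0, 0.05]
    - [-0.058, 0.009, 0, 0, 0.05]
    - [-0.068, 0.01, 0, 0, 0.05]
    - [-0.068, 0.01, 0, 0, 0.05]
    - [-0.068, 0.01, 0, 0, 0.05]
    - [-0.068, 0.01, 0, 0, 0.05]
    - [-0.068, 0.01, 0, 0, 0.05]
    - [-0.068, 0.01, 0, 0, 0.05]

```text
clock: 25.65
tcp_pos: [0.5825, -0.1573, 0.2845]
orientation: [-2.599, -1.764, -0.001]
contact_force: [0.1, -0.5, -1.4]
grip_width: 0.0581
gripper_force: 76.1
```

```bash
python3 - <<'E'
from h import *
t=DO+AX*-.0495+AY*.0425
delta((*t,.050),DY)
b=grab("side");cv2.imwrite("pics/h2.png",b)
g,A,o=tool();zb=g[2]-.0314
# sink vs pocket in the side picture: rows of brightness around it
c=np.array([proj("side",[*(g[:2]+AX*sx*.03+AY*sy*.032),zb+z]) for sx in(-1,1) for sy in(-1,1) for z in(0,.03)]);print(c.round(1).tolist())
v=cv2.cvtColor(b,cv2.COLOR_BGR2HSV)[:,:,2];x0,x1=int(c[:,0].min())-10,int(c[:,0].max())+10
for yy in range(int(c[:,1].min())-4,int(c[:,1].max())+8,2):print(yy,"".join("#" if q>150 else("+" if q>110 else("-" if q>75 else ".")) for q in v[yy,x0:x1]))
print(x0)
E
```

```text
shift [-0.0121  0.01    0.0795] roll 0.002 (or +-pi) j7 -0.40 grasp [ 0.5825 -0.1573  0.1295] w 0.0581 t 25.65 F [ 0.1 -0.5 -1.4]
[[290.8, 164.6], [290.8, 156.8], [280.0, 175.1], [279.8, 167.2], [275.0, 158.8], [274.8, 151.1], [263.8, 169.0], [263.5, 161.1]]
147 ########+#-.......+########..................++
149 ###########-.......########+.................--
151 ############+.-....+######+-.................-.
153 ############-.-....+##++++----.................
155 #########+--..-....-+++-+++++++................
157 #######+......-..--++++++++++-+-.........-...--
159 #####-.....---+#######+++++-+++.--....+#+-----+
161 ##+-.--..--+###############++#+---....#########
163 +......-+--+###################+--....+########
165 ....---++-.-+++++#############+---..-------+###
167 -+--+-----.-++++++++++##+##++++---------...----
169 .---+---++..++++++++++++++++++--+--------------
171 -----.---+-....-+++++++++++++-+-----------+----
173 ----+---......-.....--+#+++++--+------------+--
175 +++-.....--+---+---.......--.-------+-------+--
177 .....--+++---------++-...........------------++
179 .--+----------------...-------+-------------+##
181 ----+-----+----+--...---++------.--+-+-----+++-
253
```

carry_out:
  moves:
    - [-0.005, 0.005, 0, 0.002, 0.05]
    - [-0.01, 0.01, 0.02, 0.002, 0.05]
    - [-0.01, 0.01, 0.045, 0.002, 0.05]
    - [-0.01, 0.01, 0.065, 0.002, 0.05]
    - [-0.01, 0.01, 0.078, 0.002, 0.05]
    - [-0.01, 0.01, 0.085, 0.002, 0.05]
    - [-0.01, 0.01, 0.09, 0.002, 0.05]
    - [-0.01, 0.01, 0.09, 0.002, 0.05]

```text
clock: 26.5
tcp_pos: [0.5879, -0.1715, 0.1944]
orientation: [2.603, 1.759, 0.0]
contact_force: [-0.7, 0.2, -1.5]
grip_width: 0.058
gripper_force: 76.2
```

```bash
python3 -c "
from h import *
dock()"
```

```text
grasp in dock mm -49.2 43.4 z 39.4 toolx yaw-dock deg 89.92 F dock -0.8 -0.1 -1.5 M [0.   0.03 0.01] w 0.058
```

carry_out:
  moves:
    - [0, 0, 0.002, 0, 0.05]
    - [0, 0, 0.004, 0, 0.05]
    - [0, 0, 0.005, 0, 0.05]
    - [0, 0, 0.006, 0, 0.05]
    - [0, 0, 0.006, 0, 0.05]
    - [0, 0, 0.006, 0, 0.05]
    - [0, 0, 0.006, 0, 0.05]
    - [0, 0, 0.006, 0, 0.05]

```text
clock: 27.3
tcp_pos: [0.5879, -0.1714, 0.1895]
orientation: [2.602, 1.759, 0.0]
contact_force: [-3.2, 0.3, 7.2]
grip_width: 0.0583
gripper_force: 77.0
```

```bash
python3 -c "
from h import *
dock()"
```

```text
grasp in dock mm -49.2 43.3 z 34.5 toolx yaw-dock deg 89.91 F dock -3.1 -0.9 7.2 M [0.1  0.52 0.  ] w 0.0583
```

Seated on the floor (bottom at 3 mm). Release, rise, then go for s2.

carry_out:
  moves:
    - [0, 0, 0, 0, 0.07]
    - [0, 0, 0, 0, 0.072]
    - [0, 0, 0, 0, 0.072]
    - [0, 0, -0.02, 0, 0.072]
    - [0, 0, -0.05, 0, 0.085]
    - [0, 0, -0.09, 0, 0.085]
    - [0, 0, -0.12, 0, 0.085]
    - [0, 0, -0.12, 0, 0.085]

```text
clock: 28.1
tcp_pos: [0.5895, -0.1716, 0.3132]
orientation: [2.598, 1.756, 0.009]
contact_force: [0.9, -0.2, -0.8]
grip_width: 0.085
gripper_force: 0.0
```

```bash
python3 - <<'E'
from h import *
delta((.577,.382,.15),np.radians(12))
b=grab("side");a=cv2.imread("pics/ts2b.png");d=cv2.absdiff(a,b);print("s2",d[315:352,218:252].mean(),"narrow",d[315:352,285:310].mean())
v=cv2.cvtColor(b,cv2.COLOR_BGR2HSV)[:,:,2]
for yy in range(146,185,2):print(yy,"".join("#" if q>150 else("+" if q>110 else("-" if q>75 else ".")) for q in v[yy,253:302]))
E
```

```text
shift [ 0.5088 -0.2194  0.0071] roll -0.592 (or +-pi) j7 -0.37 grasp [ 0.5908 -0.1719  0.1582] w 0.085 t 28.1 F [ 0.9 -0.2 -0.8]
s2 2.6375198728139906 narrow 2.616216216216216
146 #########+..-----------#######+++.-.......+######
148 ###########################++++++.-........+++++#
150 ##########################+--++++.-.....-++--...-
152 ###################+######+-.----.-....-++++-...-
154 ##########+++++###########+---..-.-...--++-.....-
156 ########+.-----+--++############--.-..-.--....---
158 ######+.....----.------+++###########---....---+#
160 ####-.-...-+---+-----.-------++##################
162 #+......----...---+--+------++----+++############
164 ......---+..........-+-------------------+#######
166 .---------...............-----++--..---------+++#
168 -+--+---+-...................-+-..-+++-----.----+
170 --------++-.....................-----------------
172 --------.--...................-+-----------------
174 -+-+--....---.---....+###+...------+--------+----
176 .......-----------+####+##+##+---------+----++++#
178 ...-----+------++##############+++++-------+++-++
180 --------------++###########+######+#+--...---+---
182 -+-+---+----+#++##+##+############+++-....-+-----
184 -----------+#############+#####++++++..-##+------
```

carry_out:
  moves:
    - [0.03, -0.013, 0, -0.06, 0.085]
    - [0.07, -0.03, 0, -0.13, 0.085]
    - [0.115, -0.05, 0, -0.2, 0.085]
    - [0.16, -0.069, 0, -0.3, 0.085]
    - [0.205, -0.088, 0, -0.4, 0.085]
    - [0.25, -0.108, 0, -0.5, 0.085]
    - [0.295, -0.127, 0, -0.592, 0.085]
    - [0.34, -0.147, 0, -0.592, 0.085]

```text
clock: 28.95
tcp_pos: [0.5775, 0.2003, 0.3069]
orientation: [-1.973, -2.443, 0.003]
contact_force: [0.2, 0.4, 0.1]
grip_width: 0.0848
gripper_force: 0.0
```

carry_out:
  moves:
    - [0.03, 0.005, 0, 0, 0.085]
    - [0.06, 0.01, 0, 0, 0.085]
    - [0.09, 0.015, 0, 0, 0.085]
    - [0.12, 0.02, 0, 0, 0.085]
    - [0.14, 0.025, 0, 0, 0.085]
    - [0.14, 0.025, 0, 0, 0.085]
    - [0.14, 0.025, 0, 0, 0.085]
    - [0.14, 0.025, 0, 0, 0.085]

```text
clock: 29.75
tcp_pos: [0.5737, 0.3394, 0.3074]
orientation: [1.978, 2.44, -0.003]
contact_force: [0.7, -0.3, -0.3]
grip_width: 0.0847
gripper_force: 0.0
```

```bash
python3 - <<'E'
from h import *
delta((.577,.382,.09),np.radians(12))
E
```

```text
shift [0.0414 0.0124 0.0623] roll -0.001 (or +-pi) j7 -0.69 grasp [0.5735 0.3391 0.1524] w 0.0847 t 29.75 F [ 0.7 -0.3 -0.3]
```

carry_out:
  moves:
    - [0.02, 0.006, 0, 0, 0.085]
    - [0.041, 0.012, 0.01, 0, 0.085]
    - [0.041, 0.012, 0.04, 0, 0.085]
    - [0.041, 0.012, 0.07, 0, 0.085]
    - [0.041, 0.012, 0.1, 0, 0.085]
    - [0.041, 0.012, 0.115, 0, 0.085]
    - [0.041, 0.012, 0.121, 0, 0.085]
    - [0.041, 0.012, 0.121, 0, 0.085]

```text
clock: 30.55
tcp_pos: [0.5768, 0.383, 0.1872]
orientation: [1.977, 2.441, -0.001]
contact_force: [-0.3, 0.4, 0.5]
grip_width: 0.0852
gripper_force: 0.0
```

```bash
python3 - <<'E'
from h import *
delta((.577,.382,.0315),np.radians(12))
E
```

```text
shift [-0.001   0.      0.0007] roll -0.000 (or +-pi) j7 -0.80 grasp [0.5768 0.383  0.0322] w 0.0852 t 30.55 F [-0.3  0.4  0.5]
```

carry_out:
  moves:
    - [0, 0, 0, 0, 0.07]
    - [0, 0, 0, 0, 0.05]
    - [0, 0, 0, 0, 0.05]
    - [0, 0, 0, 0, 0.05]
    - [0, 0, 0, 0, 0.05]
    - [0, 0, 0, 0, 0.05]
    - [0, 0, 0, 0, 0.05]
    - [0, 0, 0, 0, 0.05]
  force: 70

```text
clock: 31.35
tcp_pos: [0.5775, 0.3843, 0.19]
orientation: [1.976, 2.441, 0.006]
contact_force: [0.7, -1.7, 6.7]
grip_width: 0.0578
gripper_force: 75.6
```

```bash
python3 - <<'E'
from h import *
delta((.577,.382,.0315),np.radians(12))
E
```

```text
shift [-0.0024 -0.0016  0.0035] roll 0.000 (or +-pi) j7 -0.80 grasp [0.578  0.3847 0.035 ] w 0.0578 t 31.35 F [ 0.7 -1.7  6.7]
```

carry_out:
  moves:
    - [0, 0, -0.02, 0, 0.05]
    - [0, 0, -0.05, 0, 0.05]
    - [0, 0, -0.08, 0, 0.05]
    - [0, 0, -0.1, 0, 0.05]
    - [0, 0, -0.1, 0, 0.05]
    - [0, 0, -0.1, 0, 0.05]
    - [0, 0, -0.1, 0, 0.05]
    - [0, 0, -0.1, 0, 0.05]

```text
clock: 32.15
tcp_pos: [0.5762, 0.3832, 0.2861]
orientation: [-1.976, -2.442, 0.004]
contact_force: [-0.1, -0.2, -1.8]
grip_width: 0.0579
gripper_force: 75.3
```

```bash
python3 - <<'E'
from h import *
t=DO+AX*-.0495+AY*-.0415
delta((*t,.135),DY)
E
```

```text
shift [-0.615  -0.1514 -0.003 ] roll 0.591 (or +-pi) j7 -0.75 grasp [0.5759 0.3829 0.1311] w 0.0579 t 32.15 F [-0.1 -0.2 -1.8]
```

carry_out:
  moves:
    - [-0.03, -0.007, 0, 0.06, 0.05]
    - [-0.075, -0.018, 0, 0.13, 0.05]
    - [-0.12, -0.03, 0, 0.2, 0.05]
    - [-0.165, -0.041, 0, 0.28, 0.05]
    - [-0.21, -0.052, 0, 0.36, 0.05]
    - [-0.255, -0.063, 0, 0.44, 0.05]
    - [-0.3, -0.074, 0, 0.52, 0.05]
    - [-0.345, -0.085, 0, 0.591, 0.05]

```text
clock: 32.95
tcp_pos: [0.5648, 0.0266, 0.2868]
orientation: [-2.604, -1.756, 0.001]
contact_force: [1.0, 0.7, -0.9]
grip_width: 0.0579
gripper_force: 75.3
```

carry_out:
  moves:
    - [-0.03, 0.01, 0, 0, 0.05]
    - [-0.065, 0.022, 0, 0, 0.05]
    - [-0.1, 0.034, 0, 0, 0.05]
    - [-0.135, 0.046, 0, 0, 0.05]
    - [-0.17, 0.058, 0, 0, 0.05]
    - [-0.2, 0.066, 0, 0, 0.05]
    - [-0.2, 0.066, 0, 0, 0.05]
    - [-0.2, 0.066, 0, 0, 0.05]

```text
clock: 33.75
tcp_pos: [0.5518, -0.1824, 0.2866]
orientation: [-2.603, -1.757, 0.001]
contact_force: [-0.6, 0.6, -1.1]
grip_width: 0.0578
gripper_force: 75.3
```

```bash
python3 - <<'E'
from h import *
t=DO+AX*-.0495+AY*-.0425
delta((*t,.060),DY)
E
```

```text
shift [-0.0622  0.0297  0.0716] roll -0.002 (or +-pi) j7 -0.35 grasp [ 0.5516 -0.1823  0.1316] w 0.0578 t 33.75 F [-0.6  0.6 -1.1]
```

carry_out:
  moves:
    - [-0.03, 0.015, 0, 0, 0.05]
    - [-0.0615, 0.03, 0, 0, 0.05]
    - [-0.0615, 0.03, 0.025, 0, 0.05]
    - [-0.0615, 0.03, 0.055, 0, 0.05]
    - [-0.0615, 0.03, 0.075, 0, 0.05]
    - [-0.0615, 0.03, 0.084, 0, 0.05]
    - [-0.0615, 0.03, 0.089, 0, 0.05]
    - [-0.0615, 0.03, 0.089, 0, 0.05]

```text
clock: 34.55
tcp_pos: [0.5573, -0.2493, 0.1982]
orientation: [-2.6, -1.761, 0.001]
contact_force: [-0.9, -2.0, -1.9]
grip_width: 0.0578
gripper_force: 75.2
```

```bash
python3 -c "
from h import *
dock()"
```

```text
grasp in dock mm -48.9 -40.3 z 43.2 toolx yaw-dock deg 90.02 F dock -0.1 -2.2 -1.9 M [-0.29  0.28 -0.01] w 0.0578
```

carry_out:
  moves:
    - [-0.001, 0, 0, 0, 0.05]
    - [-0.0015, 0, 0, 0, 0.05]
    - [-0.0015, 0, 0.001, 0, 0.05]
    - [-0.0015, 0, 0.002, 0, 0.05]
    - [-0.0015, 0, 0.003, 0, 0.05]
    - [-0.0015, 0, 0.003, 0, 0.05]
    - [-0.0015, 0, 0.003, 0, 0.05]
    - [-0.0015, 0, 0.003, 0, 0.05]

```text
clock: 35.35
tcp_pos: [0.5567, -0.2514, 0.1954]
orientation: [2.602, 1.761, 0.0]
contact_force: [0.3, -0.2, -1.8]
grip_width: 0.0578
gripper_force: 75.2
```

```bash
python3 -c "
from h import *
dock()"
```

```text
grasp in dock mm -48.5 -42.4 z 40.4 toolx yaw-dock deg 89.97 F dock 0.4 -0.1 -1.8 M [-0.   -0.02  0.  ] w 0.0578
```

carry_out:
  moves:
    - [0, 0, 0.001, 0, 0.05]
    - [0, 0, 0.002, 0, 0.05]
    - [0, 0, 0.003, 0, 0.05]
    - [0, 0, 0.004, 0, 0.05]
    - [0, 0, 0.004, 0, 0.05]
    - [0, 0, 0.004, 0, 0.05]
    - [0, 0, 0.004, 0, 0.05]
    - [0, 0, 0.004, 0, 0.05]

```text
clock: 36.15
tcp_pos: [0.5567, -0.2514, 0.1929]
orientation: [2.602, 1.76, -0.001]
contact_force: [-5.7, 1.9, 12.9]
grip_width: 0.0576
gripper_force: 76.9
```

```bash
python3 -c "
from h import *
dock()"
```

```text
grasp in dock mm -48.5 -42.5 z 37.9 toolx yaw-dock deg 89.96 F dock -6.0 -0.4 12.9 M [0.38 0.94 0.04] w 0.0576
```

Floor contact at the expected height, so I'll release.

carry_out:
  moves:
    - [0, 0, -0.001, 0, 0.06]
    - [0, 0, -0.001, 0, 0.07]
    - [0, 0, -0.001, 0, 0.072]
    - [0, 0, -0.02, 0, 0.072]
    - [0, 0, -0.05, 0, 0.075]
    - [0, 0, -0.09, 0, 0.075]
    - [0, 0, -0.13, 0, 0.075]
    - [0, 0, -0.16, 0, 0.075]

```text
clock: 36.95
tcp_pos: [0.557, -0.2514, 0.3539]
orientation: [2.6, 1.76, 0.002]
contact_force: [0.9, 0.3, 0.3]
grip_width: 0.0753
gripper_force: 0.0
```

```bash
python3 - <<'E'
from h import *
f=grab("top");k=blobs(f,(0,150,100),(6,255,255),(395,180,440,215),4);kk=[ray("top",cen(c),.092)[:2] for c in k];print("knob",[(p,((p-DO)@np.c_[AX,AY]*1000).round(1)) for p in kk])
t=DO+AX*-.075+AY*-.150;print(t);delta((*t,.2),DY);dock()
b=grab("side");a=cv2.imread("pics/top0.png")
o=blobs(f,(8,120,120),(20,255,255),(290,180,420,260));print([(cv2.contourArea(c),[((ray("top",p,.018)[:2]-DO)@np.c_[AX,AY]*1000).round(1) for p in c[:,0][[c[:,0,0].argmin(),c[:,0,0].argmax()]]]) for c in o[:2]])
v=cv2.cvtColor(f,cv2.COLOR_BGR2HSV)[:,:,2]
for yy in range(160,236,2):print(yy,"".join("#" if q>150 else("+" if q>110 else("-" if q>75 else ".")) for q in v[yy,305:420]))
E
```

```text
knob []
[ 0.49215839 -0.34142029]
shift [-0.1079 -0.0295  0.0034] roll -0.001 (or +-pi) j7 -0.21 grasp [ 0.5597 -0.2523  0.2037] w 0.075 t 37.0 F [ 1.1 -0.2  3.5]
grasp in dock mm -45.4 -42.1 z 203.7 toolx yaw-dock deg 89.96 F dock 1.1 0.2 3.5 M [-0.02 -0.11  0.  ] w 0.075
[(99.5, [array([-90.6, 102. ]), array([-93.2, -78.3])])]
160 #############+#+++-....+#######+---...--.......---------------------.-.....................--.....-----------------
162 +++###++####++##++-...-#######+-----------.......--------------------------.......................-----------------
164 ###+++####+++++++-...-########---------------......-----------------------.......................------------------
166 ############+##+-...-+#######-------------------.....--------------------.........................-----------------
168 ##############++...-+#######+----------------------....-----...---------.........................------------------
170 #############++-...+#######+-------------------------............------..........................------------------
172 #############+-...-#######+------------------
[... 3090 characters left out ...]
############################################++++++-----+---------++-...---..........----------------
226 ################################################################+++--........-----...-++-..........----------------
228 +++###########################################################+++++-+--.........-+++++#+-...........---------------
230 #++++#########################################################++++++---.........---+###+-..........----------------
232 ####+#########################################################++++++++-.........---+###+-...........---------------
234 ################################################################++++++-........----+###+-..........----------------
```

carry_out:
  moves:
    - [-0.03, -0.008, 0, 0, 0.04]
    - [-0.07, -0.019, 0, 0, 0.0]
    - [-0.108, -0.03, 0, 0, 0.0]
    - [-0.108, -0.03, 0, 0, 0.0]
    - [-0.108, -0.03, 0.04, 0, 0.0]
    - [-0.108, -0.03, 0.08, 0, 0.0]
    - [-0.108, -0.03, 0.11, 0, 0.0]
    - [-0.108, -0.03, 0.11, 0, 0.0]
  force: 40

```text
clock: 37.85
tcp_pos: [0.4868, -0.3391, 0.2366]
orientation: [-2.594, -1.757, 0.006]
contact_force: [-0.8, 1.0, 0.4]
grip_width: -0.0005
gripper_force: 0.0
```

```bash
python3 - <<'E'
from h import *
dock()
g,A,o=tool();print("tooly.AX",A[:2,1]@AX)
f=grab("side");k=blobs(f,(0,150,100),(6,255,255),(280,115,320,150),4);print([(cv2.contourArea(c),cen(c)) for c in k],proj("side",[*(DO+AX*-.007+AY*-.15),.095]))
E
```

```text
grasp in dock mm -82.3 -149.6 z 81.6 toolx yaw-dock deg 90.0 F dock -1.2 0.6 0.4 M [ 0.04  0.02 -0.06] w -0.0005
tooly.AX 0.9999592615404607
[(17.5, (297.18095238095236, 133.18095238095236))] [296.29534328 133.41420159]
```

carry_out:
  moves:
    - [0, 0.008, -0.008, 0, 0]
    - [0, 0.02, -0.008, 0, 0]
    - [0, 0.032, -0.008, 0, 0]
    - [0, 0.044, -0.008, 0, 0]
    - [0, 0.056, -0.008, 0, 0]
    - [0, 0.068, -0.008, 0, 0]
    - [0, 0.08, -0.008, 0, 0]
    - [0, 0.09, -0.008, 0, 0]

```text
clock: 38.7
tcp_pos: [0.5732, -0.3743, 0.2492]
orientation: [-2.602, -1.761, 0.0]
contact_force: [-0.4, 0.5, -0.6]
grip_width: 0.0003
gripper_force: 0.4
```

carry_out:
  moves:
    - [0, 0.006, 0, 0, 0]
    - [0, 0.012, 0, 0, 0]
    - [0, 0.018, 0, 0, 0]
    - [0, 0.024, 0, 0, 0]
    - [0, 0.028, 0, 0, 0]
    - [0, 0.028, 0, 0, 0]
    - [0, 0.028, 0, 0, 0]
    - [0, 0.028, 0, 0, 0]

```text
clock: 39.5
tcp_pos: [0.5938, -0.3827, 0.2488]
orientation: [-2.591, -1.753, 0.014]
contact_force: [-22.5, 11.0, 15.9]
grip_width: -0.0002
gripper_force: 12.5
```

```bash
cat > k.py <<'E'
from h import *
dock()
f=grab("side");k=blobs(f,(0,150,100),(6,255,255),(270,100,330,160),4);print([(cv2.contourArea(c),cen(c)) for c in k])
for x in(.03,.04,.05,.0584):
    th=np.arcsin((x-.02)/.08);print(x,proj("side",[*(DO+AX*x+AY*-.15),.022+.08*np.cos(th)]))
E
python3 k.py
```

```text
grasp in dock mm 32.3 -150.6 z 93.8 toolx yaw-dock deg 89.94 F dock -25.0 1.8 15.9 M [2.16 4.39 0.02] w -0.0002
[(20.0, (279.65, 128.3))]
0.03 [287.36599387 128.95562604]
0.04 [284.98010554 128.65370275]
0.05 [282.61496889 128.69193662]
0.0584 [280.64786028 129.01779857]
```

The lever is at its stop: 25 N of resistance, and the knob at the stop position. Backing off and rising.

carry_out:
  moves:
    - [0, -0.02, 0, 0, 0]
    - [0, -0.05, 0, 0, 0]
    - [0, -0.08, -0.01, 0, 0]
    - [0, -0.08, -0.05, 0, 0]
    - [0, -0.08, -0.1, 0, 0]
    - [0, -0.1, -0.14, 0, 0]
    - [-0.04, -0.12, -0.16, 0, 0]
    - [-0.08, -0.14, -0.16, 0, 0]

```text
clock: 40.35
tcp_pos: [0.4395, -0.4066, 0.4144]
orientation: [2.592, 1.761, 0.005]
contact_force: [-0.4, -1.7, -1.2]
grip_width: 0.0002
gripper_force: 0.0
```

```bash
python3 k.py; python3 - <<'E'
from h import *
b=grab("side");a0=cv2.imread("pics/side0.png");h=cv2.cvtColor(b,cv2.COLOR_BGR2HSV)
d=cv2.absdiff(a0,b);print("long",d[200:232,225:252].mean(),"narrow",d[315:352,285:310].mean())
c=blobs(b,(100,90,50),(125,255,200),(300,145,355,180));print("pad visible",[cv2.contourArea(x) for x in c[:2]])
o=blobs(b,(8,120,120),(20,255,255),(250,150,330,220))[0][:,0]
for p in(o[o[:,0].argmin()],o[o[:,0].argmax()]):print("plate",((ray("side",p,.018)[:2]-DO)@np.c_[AX,AY]*1000).round(1))
v=h[:,:,2]
for yy in range(138,206,2):print(yy,"".join("#" if q>150 else("+" if q>110 else("-" if q>75 else ".")) for q in v[yy,228:355]))
E
```

```text
grasp in dock mm -98.3 -230.4 z 259.4 toolx yaw-dock deg 90.18 F dock 0.2 -1.8 -1.2 M [-0.05  0.02  0.03] w 0.0002
[(23.0, (279.69565217391306, 128.19565217391303))]
0.03 [287.36599387 128.95562604]
0.04 [284.98010554 128.65370275]
0.05 [282.61496889 128.69193662]
0.0584 [280.64786028 129.01779857]
long 3.299382716049383 narrow 3.2767567567567566
pad visible [55.0]
plate [-91.4 102.8]
plate [ -90.9 -105. ]
138 ...-++-............+#############+--------------------++---+++#######################################+++-.-..........----+--.-+
140 .................-++-+---------------------------.-----##+--+##############################################+++---...--##+-.-+##
142 ..-----+--......--------------------------------..-----+##+--+####################################################+++-----####+
144 .+++++.+--...-.-.------------------------------------+##+++---++++##########################################################++#
146 +++++++-...----------++#############------------#######+++++--....-++#####################################################++###
148 +-+++++-##################
[... 3097 characters left out ...]
########################################
196 ########################+-....----+++++##############+-----+###################################################################
198 #############################+-....----+++++#######+-----+#####################################################################
200 #################################+--.....--+++++++--------#####################################################################
202 ######################################+-......--++-----+#######################################################################
204 ##############+############################+-..-###############################################################################
```

```bash
python3 - <<'E'
from h import *
b=grab("side");h=cv2.cvtColor(b,cv2.COLOR_BGR2HSV)
cs=blobs(b,(0,0,0),(180,255,70),(312,148,350,180));print([(cv2.contourArea(c),cv2.boundingRect(c)) for c in cs[:2]])
blue=cv2.inRange(h,(95,80,40),(130,255,255))[145:185,305:360]
dark=cv2.inRange(h,(0,0,0),(180,110,75))[145:185,305:360]
for y in range(5,36):print(y+145,"".join("B" if blue[y,x] else("#" if dark[y,x] else ".") for x in range(55)))
pc=np.array([.4252,-.3335])
for z,r_ in((0.002,.048),(.020,.03)):
    q=np.array([proj("side",[*(pc+r_*np.array([np.cos(t),np.sin(t)])),z]) for t in np.linspace(0,6.28,60)]);print("expect",z,q.min(0).round(1),q.max(0).round(1))
E
```

```text
[(117.5, (323, 156, 19, 13))]
150 .................................................#BB##.
151 .................................................#BB##.
152 .................................................#BBB##
153 ..................................................##BB#
154 ...................................................#B.B
155 .....................................................##
156 ........................###............................
157 .....................#####.####........................
158 ...................###.........##......................
159 ................BBB###..........##.....................
160 ...............BBBB##...........###B...................
161 ..............BBB.####..####....#..BB..................
162 .............BBB..#######BBB..#.###BBB.................
163 .............BBB..########.######.#.BB.................
164 .............BBB..#.#.######.####.#.BBB................
165 .............BBB..B.#####.##.###.###BBB................
166 .............BBBB..#.#.#...#..##.##BBBB................
167 ..............BBBB..##....#.#.#####BBB........
[... 170 characters left out ...]
...................
171 ....................BBBBBBBBBBBBB......................
172 .....#...................BBB...........................
173 ...###.................................................
174 .......................................................
175 .......................................................
176 .......................................................
177 .......................................................
178 .......................................................
179 .......................................................
180 .......................................................
expect 0.002 [317.  156.3] [344.  172.2]
expect 0.02 [322.3 155.1] [339.3 165. ]
```

```bash
python3 -c "
from bench import r
print(r.hand_in())"
```

```text
the job is handed in; nothing more can be done
None
```

The job is handed in: tape on the ring, tray turned and fully home, both 60 x 64 mm heat sinks in the two pockets nearest you, narrow and long ones untouched, lever thrown to its stop.

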